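# Pack the spice tin and clamp it shut

### The job

Pack the spice tin for the cupboard: first lift the open steel tin by its black grip off the trivet and set it down upright in the middle of the red clamp stand's round base, and let go of it. Then put every spice pot that is out on the shelf into the tin, put the lid on so that it sits flat and fully home, and swing the clamp arm all the way down so that its rubber pad rests on the lid's knob. Leave the orange bowl, the garlic keeper, the timer and the two stacked spare tins where they stand.

Things in the scene. Friction and masses are not known exactly. Their poses are not given: they have to be found in the camera images.
- tin: open round steel tin, 148 mm across, 65 mm high, wall 3 mm, floor 4 mm, about 280 g, at first on the trivet. A flat black upright grip stands out on its -x side: 13 mm thick (along tin y), 80 to 116 mm from the tin's axis, 21 to 57 mm above its underside. Origin at the centre of its underside, z up
- tin_grip (a point): middle of the top edge of the tin's black grip: 98 mm from the tin's axis along tin -x, 57 mm above its underside; pinch the grip's two flat faces from above (fingers closing along tin y)
- trivet: dark steel round stand, fixed, top plate 130 mm across, 50 mm high; origin at the centre of its foot
- carrier: red clamp stand, fixed: flat round base 170 mm across and 10 mm thick on which the tin stands, with a steel post 125 mm from the base's centre along its +x, carrying the clamp arm; post 36 mm wide, 128 mm high. Origin at the centre of the base's underside, z up
- clamp_hinge (a point): hinge of the clamp arm: on the post, 125 mm from the base's centre along carrier +x and 117 mm above the shelf; its axis is the carrier's y
- clamp (a joint): angle of the clamp arm, rad: 0 = level, pointing from the hinge along carrier -x over the tin, where its pad just meets the knob of a seated lid; 1.57 = upright; more leans away beyond the post (at most 1.85). With nothing under it, it goes on down to -0.15. A stiff hinge (about 0.22 N m): it stays where it is left
- clamp_grip (a point): in the red end of the clamp arm, 195 mm from the hinge (arm 215 mm long). The red end is 16 mm wide (carrier y), 14 mm thick, 55 mm long. A rubber pad 40 mm across is under the arm 125 mm from the hinge, its face 12 mm below the arm's centre line. Pinch the end with fingers closing along carrier y and lead it along its arc
- lid: round steel lid: flange 154 mm across (5 to 9 mm above the origin), below it a plug 132 mm across, 5 mm deep, that goes inside the tin, on top a black knob 24 mm across (9 to 35 mm above the origin); about 140 g. Origin at the centre of the plug's underside, z up. Seated, its origin is 60 mm above the tin's underside. At the start it lies knob up on the shelf
- pot0: spice pot with a red cap: steel body 38 mm across, 30 mm high, with a round grip knob 16 mm across and 18 mm tall on top (knob from 30 to 48 mm above the origin); about 70 g; origin at the centre of its underside, z along its axis (up as it stands). May be absent (None)
- pot1: spice pot with a yellow cap: steel body 38 mm across, 30 mm high, with a round grip knob 16 mm across and 18 mm tall on top (knob from 30 to 48 mm above the origin); about 70 g; origin at the centre of its underside, z along its axis (up as it stands). May be absent (None)
- pot2: spice pot with a green cap: steel body 38 mm across, 30 mm high, with a round grip knob 16 mm across and 18 mm tall on top (knob from 30 to 48 mm above the origin); about 70 g; origin at the centre of its underside, z along its axis (up as it stands). May be absent (None)
- pot3: spice pot with a dark brown cap: steel body 38 mm across, 30 mm high, with a round grip knob 16 mm across and 18 mm tall on top (knob from 30 to 48 mm above the origin); about 70 g; origin at the centre of its underside, z along its axis (up as it stands). May be absent (None)
- pot4: spice pot with a blue cap: steel body 38 mm across, 30 mm high, with a round grip knob 16 mm across and 18 mm tall on top (knob from 30 to 48 mm above the origin); about 70 g; origin at the centre of its underside, z along its axis (up as it stands). May be absent (None)
- pinch_bowl: orange pinch bowl, 84 mm across, 35 mm high, bystander; origin at the centre of its underside
- garlic_keeper: white ceramic garlic keeper with a blue lid, 106 mm across, 104 mm high, bystander; origin at the centre of its underside
- timer: yellow plastic timer with a red press button, 50 x 70 x 51 mm, bystander; origin at the centre of its underside
- spare_tins: two stacked lidded steel tins in one piece, 126 mm across, 102 mm high, bystander; origin at the centre of their underside

How it is judged:
By the outcome, as a careful person would: the job done as asked, in the order asked, and still so for the second after the job is handed in, with the robot touching nothing.
Of pot0, pot1, pot2, pot3, pot4 only 3 to 5 are there at a start; the rules pass over those that are not, and their reading is None.
At some moment in a run one of pot0, pot1, pot2, pot3, pot4, lid may be knocked a few centimetres aside while the robot is not near it.
It also fails if it takes over 210 s, if anything falls off the work surface, if the arm or the gripper's body presses on something with over 40 N, if the wrist force passes 120 N, or if a joint passes its speed limit or range.

### The arm

A 6-joint arm with a two-finger parallel gripper is mounted at the origin on the work surface. World frame = base frame: x ahead of the robot, y to its left, z up, the work surface at z = 0. Lengths are in m, angles in rad, forces in N, time in s.
With the tool pointing down it reaches from about 0.25 to 0.725 m from the base axis. Payload 4 kg.
Tool frame: the origin (TCP) lies at the very end of the fingers, on their centre line; the grasp point (between the pads) lies 19 mm behind it; z points along the fingers, y is the line along which they close (so a half turn about z gives the same grasp; the last joint's range is limited). The gripper opens to 85 mm and grips with 20 to 120 N. Pads are 22 mm wide; open, the fingers measure 114 mm over their backs; the gripper's body (76 mm by 85 mm) begins 54 mm behind the grasp point. The pads swing forward as they close: fully open they stand 13 mm farther back than shut.
Start: joints at [-1.197, 0.241, 0.005, 1.335, 0, 1.571], TCP at [0.183, -0.465, 0.231] pointing down, gripper open.
Joint ranges: [-2.72, 2.72], [-1.05, 1.87], [-1.09, 1.28], [-1.99, 2.15], [-1.42, 1.44], [-3.14, 3.14]. Speed limits (rad/s): [2.79, 2.79, 3.14, 3.14, 3.14, 3.14].

### API

Orientations are given as a unit quaternion [x, y, z, w].
In Python, from workcell import telemetry, vision, workorder gives the robot as it stands.
- The arm moves only by the shell command python3 -m inch 'ROWS'. ROWS is JSON, a list of rows, each a list of 3 entries, a list of its own where there are three numbers: the turn, a rotation vector about the tool's x, y, z scaled (see below), then the shift along the tool's x, y, z scaled (see below), then the closure, from -1 (fully open) to 1 (shut). A call has 1 to 10 rows; each row shifts and turns the commanded pose from where the row before left it, along the tool's axes as they then stand; what a row does not reach is not made up. The controller multiplies each number of a shift by 0.3 m and each number of a turn by 360 degrees. A row lasts 1/12 s, in which the tool goes at most 41.7 mm and 7.16 degrees, less where a joint would pass 70% of its speed; a pose out of reach is approached as far as the arm can. A call with a number of a shift or a turn outside -1 to 1 is refused whole. A call with a gripper value outside its range is refused whole. The fingers move at their own pace and stop on an object; the grip force is fixed at half the most. Time passes only in rows, so rows that do not move let the fingers close. It gives the time, the measured TCP pose, the force, the opening and the grip force at its end, in the units of the state.
- telemetry.get_obs(): the state, without advancing time (a new reading comes with each control period).
- vision.camera(name): name is "side" or "top" or "wrist"; returns a dict with "img" (420x560x3 uint8, red, green, blue), "fov_y" (degrees; the focal length in pixels is half the picture's height over the tangent of half this angle, whatever the lens; pixels are square), "cx", "cy" (the principal point, pixels), "pose" (4x4, takes a point from camera to world coordinates). Camera axes: x right, y up, looking along -z (the intrinsics and any distortion apply to the point x, -y, -z); pixel columns grow to the right and rows downward; lengths in m; the calibration is good to about 2 mm. A picture is of the moment at which its call begins. There is no depth.
- workorder.job_done(): hands the job in; it is judged then, once.
The state is a dict: "clock": time; "joint_pos": joint angles; "joint_vel": joint speeds; "tau": joint torques, N m; "eef_pos": TCP position; "tool_rot": TCP orientation; "ft_force": force on the tool from outside, world axes, zero at the start; "ft_torque": the same for the moment, N m; "grip_width": finger opening in m; "grasp_force": force on a finger pad.
Only numpy, scipy, OpenCV 4.12 (cv2) and the standard library are available. Lean on these libraries where they do the work, as an engineer would, in place of code of your own. Each camera call takes 0.05 s, during which the arm holds its last target. There are 200 camera calls.

## Working session

There is one attempt and no reset: what is moved stays moved. The work goes in short steps, Python scripts to look and compute and a shell command to move; the robot and the scene stay as the last step left them, time stands still between calls to the robot, and variables do not carry over. Pictures are saved under pics/ and viewed, at most 14 in all, crops included, and the job is handed in when it is done.

```bash
mkdir -p pics; ls
python3 - <<'E'
from workcell import telemetry, vision
import cv2, numpy as np
o=telemetry.get_obs(); print({k:np.round(v,4).tolist() for k,v in o.items()})
for n in ["top","side"]:
    c=vision.camera(n); print(n,c["fov_y"],c["cx"],c["cy"],np.round(c["pose"],4).tolist(),[k for k in c])
    cv2.imwrite(f"pics/{n}0.png",cv2.resize(c["img"][:,:,::-1],(800,600),interpolation=cv2.INTER_CUBIC))
E
```

```text
pics
{'clock': 0.0, 'joint_pos': [-1.197, 0.2414, 0.0037, 1.3352, -0.0, 1.5708], 'joint_vel': [0.0015, -0.0008, -0.0006, 0.0001, 0.0, -0.0015], 'tau': [0.0007, -37.2315, 25.2409, 0.017, 0.0, -0.0], 'eef_pos': [0.1824, -0.4649, 0.2304], 'tool_rot': [0.9826, 0.1858, -0.0002, -0.001], 'ft_force': [-0.0255, 0.0582, 0.4141], 'ft_torque': [0.0305, 0.0092, 0.026], 'grasp_force': 0.0, 'grip_width': 0.0854}
top 49.79313032364199 276.6757585052177 209.36321327851084 [[-0.0111, 0.9972, -0.0744, 0.4633], [-0.9999, -0.0105, 0.0081, 0.0198], [0.0073, 0.0745, 0.9972, 1.4415], [0.0, 0.0, 0.0, 1.0]] ['img', 'fov_y', 'cx', 'cy', 'pose']
side 53.014100458398914 283.0511166084817 210.37475785048642 [[-0.9989, 0.0389, -0.0258, 0.5147], [-0.0442, -0.6112, 0.7902, 0.8897], [0.015, 0.7905, 0.6123, 0.7625], [0.0, 0.0, 0.0, 1.0]] ['img', 'fov_y', 'cx', 'cy', 'pose']
```

View pics/top0.png

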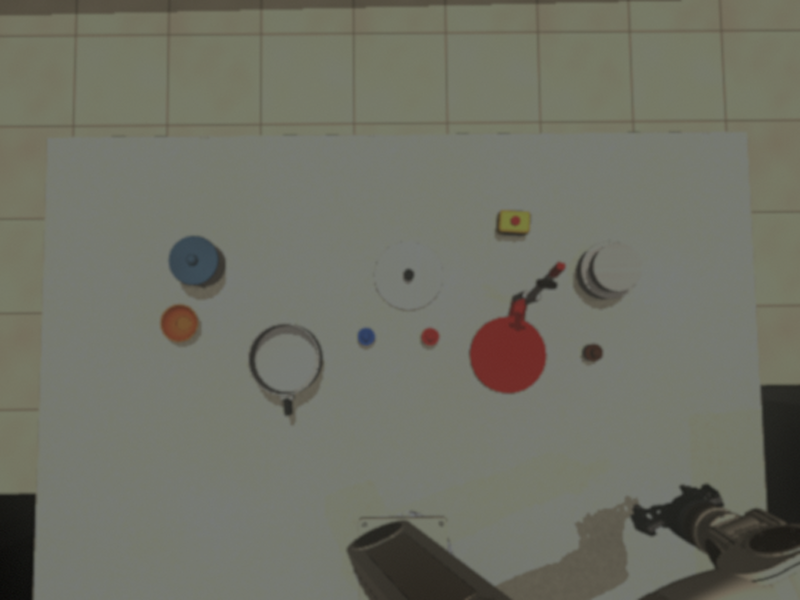

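View pics/side0.png

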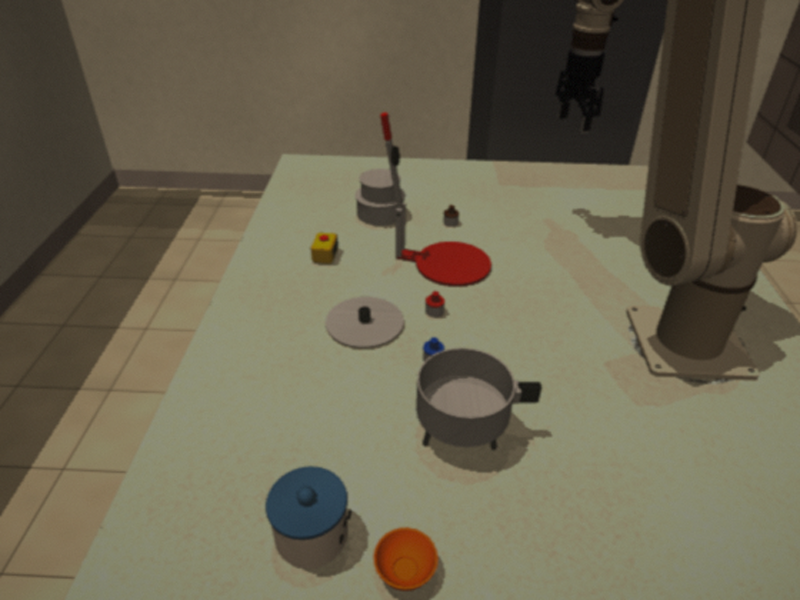

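The top view shows the tin at (286,360) with its grip at (288,406), blue pot (366,337), red (430,337), brown (592,352), lid knob (408,274), base (508,355), hinge about (518,300) and clamp end (559,268). Next I'll measure these in enlarged crops.

```bash
cat > h.py <<'E'
from workcell import telemetry, vision
import cv2, numpy as np
from scipy.spatial.transform import Rotation as R
def f(c): return 210/np.tan(np.radians(c["fov_y"]/2))
def ray(c,u,v,z):
    d=c["pose"][:3,:3]@np.array([(u-c["cx"])/f(c),-(v-c["cy"])/f(c),-1]); o=c["pose"][:3,3]
    return o+d*(z-o[2])/d[2]
def proj(c,p):
    q=c["pose"][:3,:3].T@(np.array(p)-c["pose"][:3,3]); return c["cx"]-f(c)*q[0]/q[2], c["cy"]+f(c)*q[1]/q[2]
def crop(c,name,u0,v0,w,h,s):
    cv2.imwrite("pics/"+name,cv2.resize(np.clip(c["img"][v0:v0+h,u0:u0+w,::-1]*1.5,0,255).astype(np.uint8),None,fx=s,fy=s,interpolation=cv2.INTER_CUBIC))
def st():
    o=telemetry.get_obs(); p=o["eef_pos"]; m=R.from_quat(o["tool_rot"]).as_matrix()
    print("t %.2f"%o["clock"],"tcp",np.round(p,4),"tool xyz",np.round(m.T,3).tolist(),"F",np.round(o["ft_force"],1),"w %.4f g %.1f"%(o["grip_width"],o["grasp_force"]))
    return o
def go(p,yd=None):
    """needed shift units to reach world p (after turning), and turn about tool z so tool y || yd, keeping tool z down"""
    o=telemetry.get_obs(); m=R.from_quat(o["tool_rot"]).as_matrix(); t=np.array(p)-o["eef_pos"]
    z=np.array([0,0,-1.]); y=m[:,1] if yd is None else np.array([*yd,0.])
    y[2]=0; y/=np.linalg.norm(y)
    if y@m[:,1]<0 : y=-y
    g=np.c_[np.cross(y,z),y,z]
    rv=R.from_matrix(m.T@g).as_rotvec()
    print("turn units",np.round(rv/(2*np.pi),4),"deg",np.round(np.degrees(rv),1),"| shift units now-axes",np.round(m.T@t/.3,4),"goal-axes",np.round(g.T@t/.3,4),"joint6 %.2f"%o["joint_pos"][5])
E
python3 - <<'E'
from h import *
c=vision.camera("top")
hsv=cv2.cvtColor(c["img"],cv2.COLOR_RGB2HSV)
crop(c,"c1.png",160,140,290,160,2.7)
def blob(lo,hi,z,name,amin=20):
    m=cv2.inRange(hsv,lo,hi); n,l,s,ce=cv2.connectedComponentsWithStats(m)
    for i in range(1,n):
        if s[i,4]>=amin and 100<ce[i][1]<300: print(name,np.round(ce[i],1),s[i].tolist(),np.round(ray(c,*ce[i],z),4))
blob((0,120,50),(8,255,255),.01,"red"); blob((172,120,50),(180,255,255),.01,"red2")
blob((100,100,30),(130,255,255),.045,"blue"); blob((40,80,30),(90,255,255),.045,"green");blob((20,120,60),(35,255,255),.045,"yel")
blob((0,0,0),(180,255,55),.035,"dark",10)
E
```

```text
red [391.7 186.2] [389, 184, 6, 5, 22] [ 0.6402 -0.3598  0.01  ]
red [355.5 246.4] [329, 209, 53, 66, 2268] [ 0.4501 -0.2394  0.01  ]
red [120.6 219.7] [115, 215, 17, 15, 49] [0.5427 0.5017 0.01  ]
red [300.7 235.3] [296, 230, 11, 11, 94] [ 0.487 -0.067  0.01 ]
blue [255.9 235.3] [251, 231, 11, 10, 85] [0.4881 0.0734 0.045 ]
yel [359.1 155.3] [349, 148, 21, 15, 250] [ 0.7343 -0.2511  0.045 ]
dark [407.1 196.3] [404, 185, 12, 22, 43] [ 0.6048 -0.4005  0.035 ]
dark [415.2 194. ] [413, 187, 8, 15, 24] [ 0.6119 -0.4261  0.035 ]
dark [285.7 192.1] [284, 189, 5, 7, 25] [ 0.6221 -0.0206  0.035 ]
dark [378.9 200.6] [369, 193, 20, 19, 110] [ 0.5924 -0.3115  0.035 ]
dark [362.  207.5] [360, 206, 5, 4, 12] [ 0.5713 -0.2582  0.035 ]
dark [178.  246.4] [176, 234, 8, 28, 38] [0.4565 0.3148 0.035 ]
dark [414.3 247.1] [413, 244, 4, 7, 15] [ 0.4461 -0.4178  0.035 ]
dark [201.2 284.3] [199, 280, 5, 10, 44] [0.3395 0.2431 0.035 ]
```

View pics/c1.png

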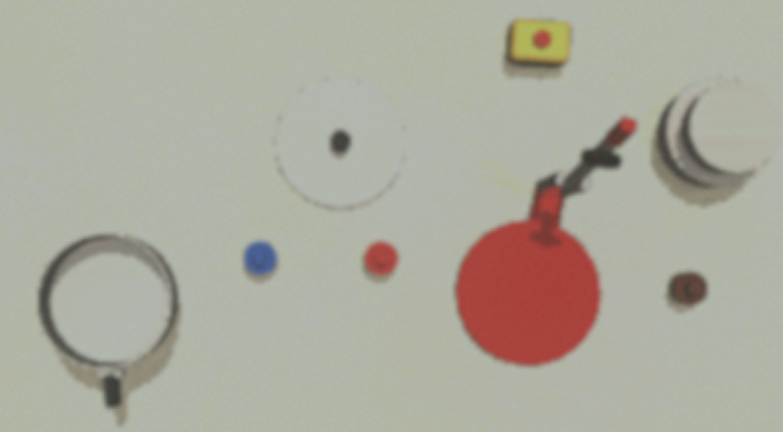

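Run:
```python
from h import *
from scipy.optimize import least_squares
t=vision.camera("top"); s=vision.camera("side")
T=lambda a,b:(a/2.7+160,b/2.7+140); S=lambda a,b:(a*.7,b*.7)
rim=ray(t,*T(109.5,300),.115); gr=ray(t,*T(113,391),.107)
print("tin",rim,"grip",gr,np.linalg.norm((gr-rim)[:2]))
print("tin side",ray(s,*S(465,384),.115), "grip side", ray(s,*S(530,386),.107))
b=ray(t,*T(528,293),.01); bs=ray(s,*S(454,263),.01); print("base",b,bs)
print("lid",ray(t,*T(339.5,142.5),.007),"knob",ray(t,*T(340,142),.035),"side",ray(s,*S(365,322),.007))
for n,p,q,z in [("red",(380,258),(435,296),.048),("blue",(260,258),(433,342),.048),("brown",(686,287),(451,208),.045)]:
    print(n,ray(t,*T(*p),z-.01),ray(s,*S(*q),z))
def res(x):
    yaw,th=x; d=np.array([np.cos(yaw),np.sin(yaw)]); r=[]
    P=lambda l:[*(b[:2]+d*(.125-l*np.cos(th))),.117+l*np.sin(th)]
    r+=list(np.subtract(proj(t,P(.215)),T(628,124))); r+=list(np.subtract(proj(s,P(.1875)),S(386,126)))
    return r
for y0 in(-.5,.3):
    o=least_squares(res,[y0,1.6]); print(o.x,o.cost,o.fun)
```

```text
tin [0.44254029 0.23230062 0.115     ] grip [0.34442819 0.22966769 0.107     ] 0.09814742084200977
tin side [0.44248899 0.25170314 0.115     ] grip side [0.34350404 0.2422371  0.107     ]
base [ 0.4435528  -0.23946003  0.01      ] [ 0.44201035 -0.2249556   0.01      ]
lid [ 0.62304427 -0.021399    0.007     ] knob [ 0.62050312 -0.0211814   0.035     ] side [ 0.62038644 -0.01194902  0.007     ]
red [ 0.4858521  -0.06530987  0.038     ] [ 0.48539297 -0.05082531  0.048     ]
blue [0.48736464 0.07234311 0.038     ] [0.48842981 0.08491625 0.048     ]
brown [ 0.44873499 -0.4170317   0.035     ] [ 0.44767877 -0.41149419  0.045     ]
[-0.23398816  1.74470044] 0.18884829276452794 [-0.14649533  0.10087959 -0.19403236 -0.55534715]
[-0.23398816  1.74470044] 0.18884829276450357 [-0.14649541  0.10087967 -0.19403231 -0.55534713]
```

Run:
```python
from h import *
st(); go([.345,.23,.26],[-.027,1])
```

```text
t 0.25 tcp [ 0.1825 -0.4652  0.2309] tool xyz [[0.931, 0.365, 0.0], [0.365, -0.931, -0.001], [-0.0, 0.001, -1.0]] F [0.2 0.1 0.2] w 0.0852 g 0.0
turn units [-0.0002  0.      0.0552] deg [-0.1  0.  19.9] | shift units now-axes [ 1.3505 -1.9596 -0.0951] goal-axes [ 0.6041 -2.3019 -0.0971] joint6 1.57
```

```bash
python3 -m inch '[[[0,0,0.0184],[0,0,0],-1],[[0,0,0.0184],[0,0,0],-1],[[0,0,0.0184],[0,0,0],-1],[[0,0,0],[0.03,-0.115,-0.005],-1],[[0,0,0],[0.03,-0.115,-0.005],-1],[[0,0,0],[0.03,-0.115,-0.005],-1],[[0,0,0],[0.03,-0.115,-0.005],-1],[[0,0,0],[0.03,-0.115,-0.005],-1],[[0,0,0],[0.03,-0.115,-0.005],-1],[[0,0,0],[0.03,-0.115,-0.005],-1]]'; python3 -m inch '[[[0,0,0],[0.03,-0.115,-0.005],-1],[[0,0,0],[0.03,-0.115,-0.005],-1],[[0,0,0],[0.03,-0.115,-0.005],-1],[[0,0,0],[0.03,-0.115,-0.005],-1],[[0,0,0],[0.03,-0.115,-0.005],-1],[[0,0,0],[0.03,-0.115,-0.005],-1],[[0,0,0],[0.03,-0.115,-0.005],-1],[[0,0,0],[0.03,-0.115,-0.005],-1]]'; python3 -m inch '[[[0,0,0],[0.03,-0.115,-0.005],-1],[[0,0,0],[0.03,-0.115,-0.005],-1],[[0,0,0],[0.03,-0.115,-0.005],-1],[[0,0,0],[0.03,-0.115,-0.005],-1],[[0,0,0],[0.03,-0.115,-0.005],-1],[[0,0,0],[0,0,0],-1],[[0,0,0],[0,0,0],-1]]'
python3 - <<'E'
from h import *
st(); go([.345,.23,.26],[-.027,1])
c=vision.camera("wrist"); print(c["fov_y"],c["cx"],c["cy"],np.round(c["pose"],3).tolist())
t=vision.camera("top"); s=vision.camera("side")
o=telemetry.get_obs()["eef_pos"]; print("tcp px top",proj(t,o),"side",np.array(proj(s,o))/.7, proj(c,o))
im=np.hstack([cv2.resize(np.clip(c["img"]*1.4,0,255).astype(np.uint8),(560,420)),s["img"][150:570,230:470][:, :]])[:,:,::-1] if 0 else c["img"][:,:,::-1]
cv2.imwrite("pics/w1.png",im)
crop(s,"s1.png",240,100,180,130,4)
E
```

```text
clock: 1.08
eef_pos: [0.2389, -0.2207, 0.2418]
tool_rot: [1.0, 0.013, 0.0, 0.0]
ft_force: [1.6, 0.1, 0.7]
grip_width: 0.0849
grasp_force: 0.0
clock: 1.75
eef_pos: [0.3047, 0.0269, 0.2543]
tool_rot: [0.999, 0.032, -0.0, -0.013]
ft_force: [0.0, -1.2, 0.4]
grip_width: 0.0855
grasp_force: 0.0
clock: 2.33
eef_pos: [0.3465, 0.0889, 0.272]
tool_rot: [0.995, 0.078, -0.005, -0.056]
ft_force: [-0.3, -1.1, -0.5]
grip_width: 0.0858
grasp_force: 0.0
t 2.33 tcp [0.3465 0.0889 0.272 ] tool xyz [[0.988, 0.155, -0.002], [0.154, -0.982, -0.113], [-0.019, 0.111, -0.994]] F [-0.3 -1.1 -0.5] w 0.0858 g 0.0
turn units [-0.018   0.0014  0.0205] deg [-6.5  0.5  7.4] | shift units now-axes [ 0.068  -0.4578  0.0924] goal-axes [ 0.0076 -0.4702  0.0402] joint6 3.14
66.38830694431344 276.5899263415038 211.23423922924397 [[0.154, 0.928, 0.34, 0.433], [-0.982, 0.183, -0.055, 0.087], [-0.113, -0.325, 0.939, 0.413], [0.0, 0.0, 0.0, 1.0]]
tcp px top (np.float64(246.86436680828544), np.float64(289.67142710204854)) side [531.95978618 238.95473896] (np.float64(277.4633946343057), np.float64(279.3150219379962))
```

View pics/w1.png

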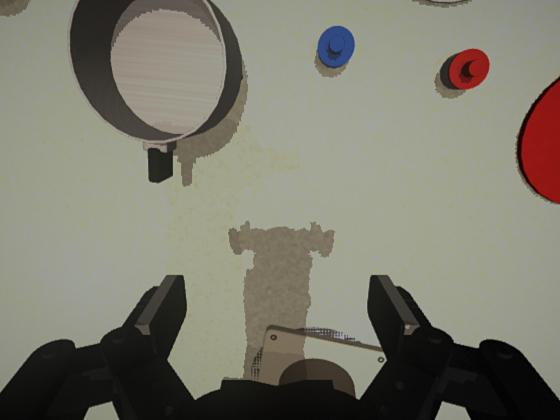

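View pics/s1.png

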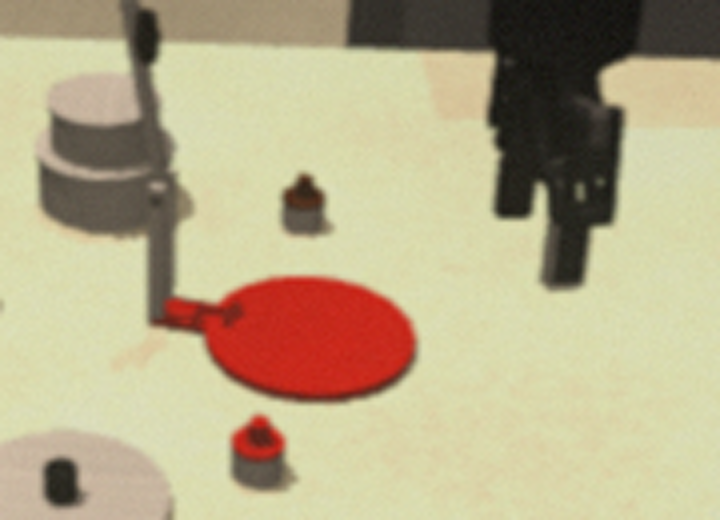

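Run:
```python
from h import *
c=vision.camera("wrist")
crop(c,"w1c.png",60,0,440,210,1.8)
for n,p,z in [("blue",(337,44),.048),("red",(472,70),.048),("gripmid",(160,164),.107),("tinrim left",(69,40),.115),("rim bottom",(176,143),.115)]: print(n,ray(c,*p,z))
print(proj(c,[.345,.23,.107]),proj(c,[.487,.0725,.048]),proj(c,[.4858,-.0655,.048]))
```

```text
blue [0.48739018 0.07534088 0.048     ]
red [ 0.48306344 -0.06016791  0.048     ]
gripmid [0.34763055 0.22846352 0.107     ]
tinrim left [0.44754157 0.31250268 0.115     ]
rim bottom [0.37306358 0.20958815 0.115     ]
(np.float64(158.46116949256157), np.float64(166.27532664376042)) (np.float64(339.713047147335), np.float64(44.86347739983469)) (np.float64(478.4990045082174), np.float64(67.86670737996988))
```

View pics/w1c.png

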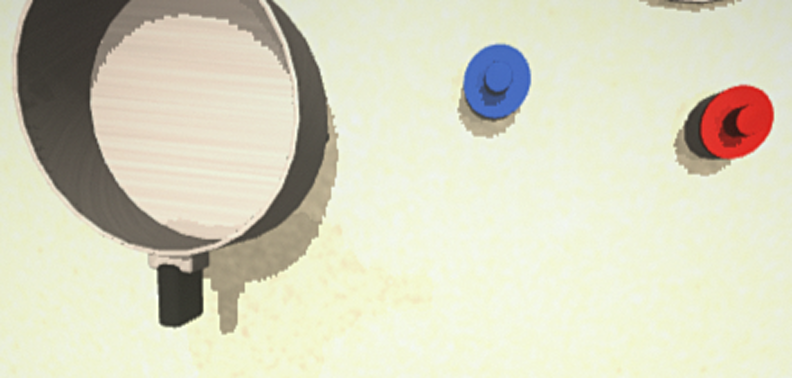

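```bash
sed -i 's/def go(p,yd=None)/def go(p,yd=None,flip=False)/; s/    if y@m\[:,1\]<0 : y=-y/    if flip or (y@m[:,1]<0): y=y if flip else -y/' h.py
python3 -m inch '[[[-0.018,0.0014,-0.005],[0,0,0],-1],[[0,0,-0.0192],[0,0,0],-1],[[0,0,-0.0192],[0,0,0],-1],[[0,0,-0.0192],[0,0,0],-1],[[0,0,-0.0192],[0,0,0],-1],[[0,0,-0.0192],[0,0,0],-1],[[0,0,-0.0192],[0,0,0],-1],[[0,0,-0.0192],[0,0,0],-1],[[0,0,-0.0192],[0,0,0],-1],[[0,0,-0.0192],[0,0,0],-1]]'; python3 -m inch '[[[0,0,-0.0192],[0,0,0],-1],[[0,0,-0.0192],[0,0,0],-1],[[0,0,-0.0192],[0,0,0],-1],[[0,0,-0.0192],[0,0,0],-1],[[0,0,-0.0192],[0,0,0],-1],[[0,0,-0.0192],[0,0,0],-1],[[0,0,-0.0192],[0,0,0],-1],[[0,0,-0.0192],[0,0,0],-1],[[0,0,-0.0192],[0,0,0],-1],[[0,0,-0.0192],[0,0,0],-1]]'; python3 -m inch '[[[0,0,-0.0192],[0,0,0],-1],[[0,0,-0.0192],[0,0,0],-1],[[0,0,-0.0192],[0,0,0],-1],[[0,0,-0.0192],[0,0,0],-1],[[0,0,0],[0,0,0],-1],[[0,0,0],[0,0,0],-1]]';python3 - <<'E'
from h import *
st(); go([.345,.23,.26],[-.027,1])
E
```

```text
clock: 3.37
eef_pos: [0.3483, 0.0748, 0.2721]
tool_rot: [0.798, 0.603, 0.007, -0.003]
ft_force: [0.1, -0.2, -0.1]
grip_width: 0.0855
grasp_force: 0.0
clock: 4.2
eef_pos: [0.3483, 0.0748, 0.2721]
tool_rot: [0.315, 0.949, 0.007, 0.001]
ft_force: [-0.1, -0.2, 0.4]
grip_width: 0.0853
grasp_force: 0.0
clock: 4.7
eef_pos: [0.3484, 0.075, 0.2722]
tool_rot: [0.084, 0.996, 0.007, 0.003]
ft_force: [0.1, -0.9, -0.3]
grip_width: 0.0853
grasp_force: 0.0
t 4.70 tcp [0.3484 0.075  0.2722] tool xyz [[-0.986, 0.167, -0.005], [0.166, 0.986, 0.015], [0.007, 0.014, -1.0]] F [ 0.1 -0.9 -0.3] w 0.0853 g 0.0
turn units [ 0.0022  0.0009 -0.0309] deg [  0.8   0.3 -11.1] | shift units now-axes [0.0975 0.5071 0.0475] goal-axes [-0.0026  0.5169  0.0406] joint6 0.37
```

```bash
python3 -m inch '[[[0.0022,0.0009,-0.0155],[0,0,0],-1],[[0,0,-0.0155],[0,0,0],-1],[[0,0,0],[0,0.103,0.04],-1],[[0,0,0],[0,0.103,0.04],-1],[[0,0,0],[0,0.103,0.04],-1],[[0,0,0],[0,0.103,0.04],-1],[[0,0,0],[0,0.103,0.04],-1],[[0,0,0],[0,0,0],-1],[[0,0,0],[0,0,0],-1]]'
python3 - <<'E'
from h import *
st(); go([.345,.23,.10],[-.027,1])
c=vision.camera("wrist"); print(np.round(c["pose"][:3,3],3),proj(c,[.345,.23,.107]),proj(c,[.4425,.232,.115]))
cv2.imwrite("pics/w2.png",c["img"][:,:,::-1])
E
```

```text
clock: 5.45
eef_pos: [0.343, 0.2303, 0.2114]
tool_rot: [-0.016, 1.0, -0.001, -0.001]
ft_force: [0.0, -0.0, 0.4]
grip_width: 0.0856
grasp_force: 0.0
t 5.45 tcp [0.343  0.2303 0.2114] tool xyz [[-0.999, -0.032, 0.002], [-0.032, 0.999, -0.001], [-0.002, -0.001, -1.0]] F [ 0.  -0.   0.4] w 0.0856 g 0.0
turn units [-0.0002 -0.0004  0.0008] deg [-0.1 -0.1  0.3] | shift units now-axes [-0.0075 -0.0009  0.3712] goal-axes [-0.0067 -0.0013  0.3712] joint6 0.56
[0.259 0.228 0.354] (np.float64(275.60378228434007), np.float64(212.0163983771013)) (np.float64(274.4255484186869), np.float64(318.53138291504536))
```

View pics/w2.png

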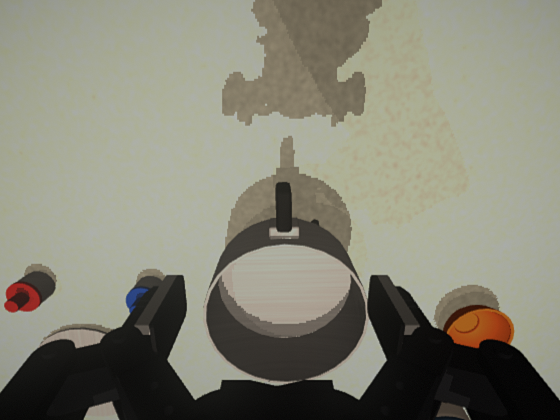

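Run:
```python
from h import *
st()
c=vision.camera("wrist")
for n,p,z in [("grip top far/near mid",(283,208),.107),("grip end",(283,184),.107),("rimL",(206,310),.115),("rimR",(366,310),.115),("floor mid",(287,290),.054),("bowl",(480,330),.03),("red",(12,303),.048),("blue",(132,299),.048)]: print(n,np.round(ray(c,*p,z),4))
g=cv2.cvtColor(c["img"],cv2.COLOR_RGB2GRAY)
for v in (190,200,210,220): print(v,[int(x) for x in np.where(g[v,260:310]<45)[0][[0,-1]]+260])
```

```text
t 5.50 tcp [0.3434 0.2296 0.212 ] tool xyz [[-1.0, -0.031, 0.001], [-0.031, 1.0, -0.001], [-0.001, -0.001, -1.0]] F [-0.3 -0.1  0.4] w 0.0855 g 0.0
grip top far/near mid [0.342  0.2352 0.107 ]
grip end [0.322  0.2345 0.107 ]
rimL [0.4363 0.1706 0.115 ]
rimR [0.432  0.3118 0.115 ]
floor mid [0.453  0.2447 0.054 ]
bowl [0.5177 0.4848 0.03  ]
red [ 0.4831 -0.0623  0.048 ]
blue [0.4737 0.0727 0.048 ]
190 [277, 290]
200 [277, 291]
210 [277, 291]
220 [277, 292]
```

```bash
python3 - <<'E'
from h import *
go([.3435,.2355,.073],[-.055,1])
E
python3 -m inch '[[[0,0,-0.004],[0,0.02,0],-1],[[0,0,0],[0,0,0.06],-1],[[0,0,0],[0,0,0.08],-1],[[0,0,0],[0,0,0.08],-1],[[0,0,0],[0,0,0.08],-1],[[0,0,0],[0,0,0.08],-1],[[0,0,0],[0,0,0.05],-1],[[0,0,0],[0,0,0.03],-1],[[0,0,0],[0,0,0],-1],[[0,0,0],[0,0,0],-1]]'
python3 - <<'E'
from h import *
st();c=vision.camera("wrist");g=cv2.cvtColor(c["img"],cv2.COLOR_RGB2GRAY)
cv2.imwrite("pics/w3.png",c["img"][:,:,::-1])
E
```

```text
turn units [-0.     -0.0001 -0.004 ] deg [-0.  -0.  -1.4] | shift units now-axes [-2.000e-04  2.080e-02  4.647e-01] goal-axes [-4.000e-04  2.080e-02  4.647e-01] joint6 0.56
clock: 6.38
eef_pos: [0.3441, 0.2357, 0.0748]
tool_rot: [-0.028, 1.0, 0.0, 0.0]
ft_force: [-0.5, 0.8, 0.6]
grip_width: 0.086
grasp_force: 0.0
t 6.38 tcp [0.3441 0.2357 0.0748] tool xyz [[-0.998, -0.056, -0.0], [-0.056, 0.998, 0.001], [0.0, 0.001, -1.0]] F [-0.5  0.8  0.6] w 0.0860 g 0.0
```

View pics/w3.png

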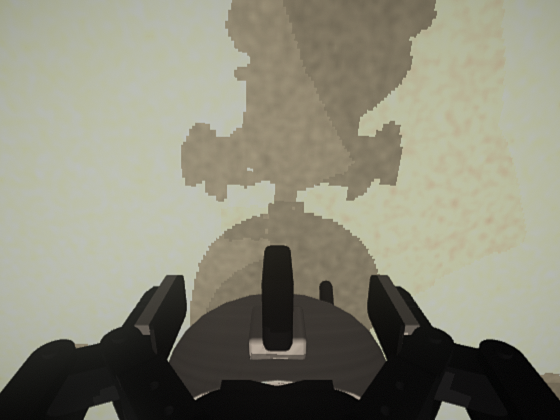

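```bash
python3 -m inch '[[[0,0,0],[0,0,0],1],[[0,0,0],[0,0,0],1],[[0,0,0],[0,0,0],1],[[0,0,0],[0,0,0],1],[[0,0,0],[0,0,0],1],[[0,0,0],[0,0,0],1],[[0,0,0],[0,0,0],1],[[0,0,0],[0,0,0],1]]'
python3 -m inch '[[[0,0,0],[0,0,-0.02],1],[[0,0,0],[0,0,-0.03],1],[[0,0,0],[0,0,-0.04],1],[[0,0,0],[0,0,-0.04],1],[[0,0,0],[0,0,-0.04],1],[[0,0,0],[0,0,-0.03],1],[[0,0,0],[0,0,0],1],[[0,0,0],[0,0,0],1]]'
python3 - <<'E'
from h import *
st();t=vision.camera("top")
# base centre: compare circles
hsv=cv2.cvtColor(t["img"],cv2.COLOR_RGB2HSV);m=cv2.inRange(hsv,(0,120,50),(8,255,255))|cv2.inRange(hsv,(172,120,50),(180,255,255))
cs=max(cv2.findContours(m,cv2.RETR_EXTERNAL,cv2.CHAIN_APPROX_NONE)[0],key=cv2.contourArea)[:,0]
P=np.array([ray(t,u,v,.01)[:2] for u,v in cs]); P=P[P[:,0]<.47]
from scipy.optimize import least_squares
print(least_squares(lambda x:np.hypot(*(P-x[:2]).T)-x[2],[.44,-.24,.085],loss="soft_l1",f_scale=.002).x)
E
```

```text
clock: 7.1
eef_pos: [0.3437, 0.2359, 0.0746]
tool_rot: [-0.028, 1.0, 0.0, -0.0]
ft_force: [-1.2, -0.6, 5.0]
grip_width: 0.0121
grasp_force: 60.3
clock: 7.77
eef_pos: [0.3438, 0.236, 0.1346]
tool_rot: [-0.028, 1.0, 0.001, 0.0]
ft_force: [0.1, -0.2, -3.4]
grip_width: 0.0119
grasp_force: 59.5
t 7.77 tcp [0.3438 0.236  0.1346] tool xyz [[-0.998, -0.057, -0.0], [-0.057, 0.998, 0.001], [0.0, 0.001, -1.0]] F [ 0.1 -0.2 -3.4] w 0.0119 g 59.5
[ 0.44517577 -0.23820913  0.0809112 ]
```

```bash
python3 -m inch '[[[0,0,0],[0.002,-0.03,-0.02],1],[[0,0,0],[0.004,-0.07,-0.02],1],[[0,0,0],[0.005,-0.1,-0.02],1],[[0,0,0],[0.005,-0.1,-0.02],1],[[0,0,0],[0.005,-0.1,-0.02],1],[[0,0,0],[0.005,-0.1,-0.02],1],[[0,0,0],[0.005,-0.1,0],1],[[0,0,0],[0.005,-0.1,0],1],[[0,0,0],[0.005,-0.1,0],1],[[0,0,0],[0.005,-0.1,0],1]]'
python3 -m inch '[[[0,0,0],[0.005,-0.1,0],1],[[0,0,0],[0.005,-0.1,0],1],[[0,0,0],[0.005,-0.1,0],1],[[0,0,0],[0.005,-0.1,0],1],[[0,0,0],[0.005,-0.1,0],1],[[0,0,0],[0.005,-0.1,0],1],[[0,0,0],[0.005,-0.08,0],1],[[0,0,0],[0.005,-0.03,0],1],[[0,0,0],[0,0,0],1],[[0,0,0],[0,0,0],1]]'
python3 - <<'E'
from h import *
st(); c=vision.camera("wrist"); cv2.imwrite("pics/w4.png",c["img"][:,:,::-1])
E
```

```text
clock: 8.65
eef_pos: [0.3438, -0.0364, 0.1699]
tool_rot: [-0.028, 1.0, 0.0, -0.001]
ft_force: [0.4, 0.7, -2.7]
grip_width: 0.0125
grasp_force: 59.5
clock: 9.48
eef_pos: [0.344, -0.2476, 0.1694]
tool_rot: [-0.028, 1.0, 0.001, -0.001]
ft_force: [-0.0, 0.4, -2.5]
grip_width: 0.0122
grasp_force: 59.5
t 9.48 tcp [ 0.344  -0.2476  0.1694] tool xyz [[-0.998, -0.055, 0.002], [-0.055, 0.998, 0.002], [-0.002, 0.002, -1.0]] F [-0.   0.4 -2.5] w 0.0122 g 59.5
```

View pics/w4.png

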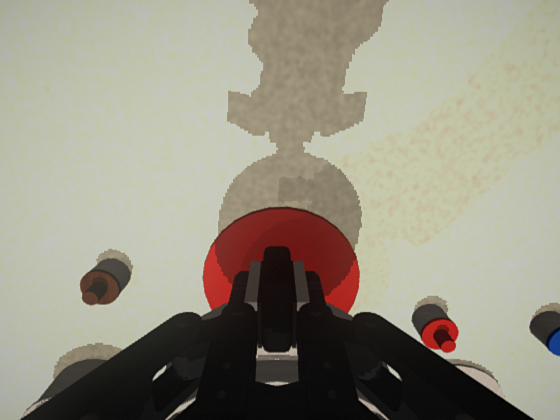

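Run:
```python
from h import *
from scipy.optimize import least_squares
st(); c=vision.camera("wrist")
hsv=cv2.cvtColor(c["img"],cv2.COLOR_RGB2HSV)
m=cv2.inRange(hsv,(0,150,40),(8,255,255))|cv2.inRange(hsv,(172,150,40),(180,255,255))
m[:, :190]=0; m[:,380:]=0
E=[]
for u in range(225,340,3):
    v=np.where(m[:,u])[0]
    if len(v): E.append((u,v[0]-.5))
for v in range(235,285,3):
    u=np.where(m[v])[0]
    if len(u): E+= [(u[0]-.5,v),(u[-1]+.5,v)]
P=np.array([ray(c,u,v,.01)[:2] for u,v in E])
for fix in (0,1):
    r=least_squares(lambda x:np.hypot(*(P-x[:2]).T)-(.085 if fix else x[2]),[.44,-.24,.085],loss="soft_l1",f_scale=.001); print(r.x,np.abs(r.fun).max())
```

```text
t 9.53 tcp [ 0.3442 -0.2471  0.1695] tool xyz [[-0.998, -0.056, 0.002], [-0.056, 0.998, 0.002], [-0.002, 0.002, -1.0]] F [ 0.   0.4 -3.1] w 0.0117 g 59.5
[ 0.44319832 -0.23660149  0.08328741] 0.0012017815327814846
[ 0.44528123 -0.23643894  0.085     ] 0.001951923617021234
```

```bash
python3 -m inch '[[[0,0,0],[-0.014,0.017,0.04],1],[[0,0,0],[0,0,0.07],1],[[0,0,0],[0,0,0.08],1],[[0,0,0],[0,0,0.08],1],[[0,0,0],[0,0,0.07],1],[[0,0,0],[0,0,0.05],1],[[0,0,0],[0,0,0.03],1],[[0,0,0],[0,0,0.01],1],[[0,0,0],[0,0,0],1],[[0,0,0],[0,0,0],1]]'
```

```text
clock: 10.42
eef_pos: [0.3497, -0.2425, 0.0418]
tool_rot: [-0.029, 1.0, -0.0, 0.0]
ft_force: [0.4, 0.1, -2.7]
grip_width: 0.0121
grasp_force: 59.4
```

```bash
python3 -m inch '[[[0,0,0],[0,0,0.01],1],[[0,0,0],[0,0,0.005],1],[[0,0,0],[0,0,0.003],1],[[0,0,0],[0,0,0.002],1],[[0,0,0],[0,0,0],1],[[0,0,0],[0,0,0],1]]'
```

```text
clock: 10.92
eef_pos: [0.3491, -0.2426, 0.0351]
tool_rot: [-0.028, 1.0, 0.0, -0.0]
ft_force: [0.3, -0.6, -3.0]
grip_width: 0.0121
grasp_force: 59.5
```

```bash
python3 -m inch '[[[0,0,0],[0,0,0.003],1],[[0,0,0],[0,0,0.002],1],[[0,0,0],[0,0,0],1],[[0,0,0],[0,0,0],1]]'
```

```text
clock: 11.25
eef_pos: [0.3492, -0.2427, 0.0346]
tool_rot: [-0.028, 1.0, 0.0, 0.0]
ft_force: [-2.5, 1.9, 6.9]
grip_width: 0.0119
grasp_force: 61.1
```

```bash
python3 -m inch '[[[0,0,0],[0,0,0],-1],[[0,0,0],[0,0,0],-1],[[0,0,0],[0,0,0],-1],[[0,0,0],[0,0,0],-1],[[0,0,0],[0,0,-0.03],-1],[[0,0,0],[0,0,-0.07],-1],[[0,0,0],[0,0,-0.12],-1],[[0,0,0],[0,0,-0.12],-1],[[0,0,0],[0,0,-0.12],-1],[[0,0,0],[0,0,-0.12],-1]]'
python3 -m inch '[[[0,0,0],[0.05,0,-0.1],-1],[[0,0,0],[0.05,0,-0.08],-1],[[0,0,0],[0.05,0,0],-1],[[0,0,0],[0,0,0],-1],[[0,0,0],[0,0,0],-1]]'
python3 - <<'E'
from h import *
st(); c=vision.camera("wrist"); cv2.imwrite("pics/w5.png",c["img"][:,:,::-1]); print(proj(c,[.445,-.2364,.075]))
np.save("w5.npy",c["pose"])
E
```

```text
clock: 12.08
eef_pos: [0.3487, -0.2423, 0.2099]
tool_rot: [-0.028, 1.0, 0.0, 0.0]
ft_force: [0.1, -0.2, -0.9]
grip_width: 0.0851
grasp_force: 0.0
clock: 12.5
eef_pos: [0.304, -0.2452, 0.2622]
tool_rot: [-0.028, 1.0, -0.0, 0.001]
ft_force: [0.1, -0.2, -0.4]
grip_width: 0.0854
grasp_force: 0.0
t 12.50 tcp [ 0.304  -0.2452  0.2622] tool xyz [[-0.998, -0.055, -0.001], [-0.055, 0.998, -0.0], [0.001, -0.0, -1.0]] F [ 0.1 -0.2 -0.4] w 0.0854 g 0.0
(np.float64(277.0143813640599), np.float64(298.4507642940929))
```

View pics/w5.png

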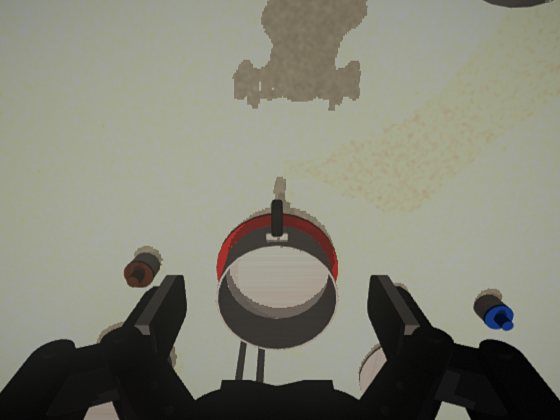

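Run:
```python
from h import *
go([.4485,-.415,.17])
```

```text
turn units [ 0.  0. -0.] deg [ 0.  0. -0.] | shift units now-axes [-0.4485 -0.5926  0.3051] goal-axes [-0.4486 -0.5926  0.3053] joint6 -0.73
```

```bash
python3 -m inch '[[[0,0,0],[-0.064,-0.085,0.0436],-1],[[0,0,0],[-0.064,-0.085,0.0436],-1],[[0,0,0],[-0.064,-0.085,0.0436],-1],[[0,0,0],[-0.064,-0.085,0.0436],-1],[[0,0,0],[-0.064,-0.085,0.0436],-1],[[0,0,0],[-0.064,-0.085,0.0436],-1],[[0,0,0],[-0.064,-0.083,0.0436],-1],[[0,0,0],[0,0,0],-1],[[0,0,0],[0,0,0],-1],[[0,0,0],[0,0,0],-1]]'
python3 - <<'E'
from h import *
st(); c=vision.camera("wrist"); cv2.imwrite("pics/w6.png",c["img"][:,:,::-1]); print(proj(c,[.4485,-.415,.048]))
hsv=cv2.cvtColor(c["img"],cv2.COLOR_RGB2HSV)
print(c["img"][205:225:4,268:290:4].tolist())
E
```

```text
clock: 13.38
eef_pos: [0.4481, -0.4141, 0.1683]
tool_rot: [-0.029, 1.0, 0.002, -0.001]
ft_force: [-0.9, -0.6, 1.2]
grip_width: 0.0853
grasp_force: 0.0
t 13.38 tcp [ 0.4481 -0.4141  0.1683] tool xyz [[-0.998, -0.057, 0.003], [-0.057, 0.998, 0.003], [-0.003, 0.003, -1.0]] F [-0.9 -0.6  1.2] w 0.0853 g 0.0
(np.float64(274.53132150286484), np.float64(204.17407187487404))
[[[84, 58, 45], [83, 57, 45], [84, 58, 45], [87, 59, 44], [87, 59, 45], [121, 106, 90]], [[84, 58, 45], [86, 59, 46], [82, 58, 46], [86, 60, 46], [84, 55, 41], [186, 189, 179]], [[86, 60, 47], [83, 59, 47], [86, 60, 46], [88, 57, 43], [182, 185, 164], [182, 185, 173]], [[85, 58, 44], [85, 62, 49], [148, 140, 121], [184, 188, 167], [183, 185, 166], [182, 185, 168]], [[182, 185, 166], [183, 185, 169], [182, 185, 167], [182, 185, 166], [182, 185, 168], [182, 185, 166]]]
```

View pics/w6.png

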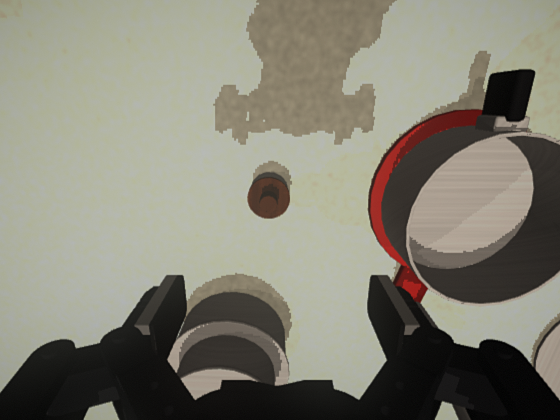

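```bash
cat >> h.py <<'E'
def pot(c,lo,hi,est=None):
    """cap disc (z=.030) from a colour mask: mean of min/max extents"""
    hsv=cv2.cvtColor(c["img"],cv2.COLOR_RGB2HSV); m=cv2.inRange(hsv,lo,hi)
    if lo[0]==0: m|=cv2.inRange(hsv,(172,lo[1],lo[2]),(180,255,255))
    n,l,s,ce=cv2.connectedComponentsWithStats(m)
    for i in range(1,n):
        x,y,w,h,a=s[i]
        if a>150: print("box",x,y,w,h,a,"pos z.03",np.round(ray(c,x+w/2-.5,y+h/2-.5,.03),4),"width m",np.round(w*np.linalg.norm(ray(c,x,y,.03)-ray(c,x+1,y,.03)),4),"aspect",round(h/w,2))
E
python3 - <<'E'
from h import *
c=vision.camera("wrist"); print(ray(c,269,197,.03),ray(c,269,204,.048)); pot(c,(3,80,60),(18,255,130))
go([.4505,-.4175,.06],[0,1])
E
```

```text
[ 0.44836884 -0.42045698  0.03      ] [ 0.44931987 -0.42004331  0.048     ]
box 248 177 42 41 1193 pos z.03 [ 0.4484 -0.4209  0.03  ] width m 0.0377 aspect 0.98
turn units [0.     0.     0.0091] deg [0.  0.  3.3] | shift units now-axes [-0.0067 -0.011   0.3688] goal-axes [-0.0074 -0.0105  0.3688] joint6 -0.80
```

```bash
python3 -m inch '[[[0,0,0],[0,-0.021,0.05],-1],[[0,0,0],[0,0,0.08],-1],[[0,0,0],[0,0,0.09],-1],[[0,0,0],[0,0,0.08],-1],[[0,0,0],[0,0,0.07],-1],[[0,0,0],[0,0,0.05],-1],[[0,0,0],[0,0,0.03],-1],[[0,0,0],[0,0,0],-1],[[0,0,0],[0,0,0],0]]'
```

```text
clock: 14.23
eef_pos: [0.4489, -0.4213, 0.0361]
tool_rot: [-0.028, 1.0, -0.0, 0.0]
ft_force: [0.4, 0.1, 0.2]
grip_width: 0.0754
grasp_force: 0.0
```

```bash
python3 -m inch '[[[0,0,0],[0,0,0.014],0.3],[[0,0,0],[0,0,0],0.6],[[0,0,0],[0,0,0],1],[[0,0,0],[0,0,0],1],[[0,0,0],[0,0,0],1],[[0,0,0],[0,0,0],1],[[0,0,0],[0,0,0],1]]'; python3 -m inch '[[[0,0,0],[0,0,-0.02],1],[[0,0,0],[0,0,-0.05],1],[[0,0,0],[0,0,-0.08],1],[[0,0,0],[0,0,-0.1],1],[[0,0,0],[0,0,-0.1],1],[[0,0,0],[0,0,-0.04],1],[[0,0,0],[0,0,0],1],[[0,0,0],[0,0,0],1]]'
python3 - <<'E'
from h import *
go([.445+.012,-.237-.026,.13])
c=vision.camera("wrist"); pot(c,(3,80,60),(18,255,130))
E
```

```text
clock: 14.82
eef_pos: [0.4491, -0.4215, 0.0313]
tool_rot: [-0.028, 1.0, 0.0, 0.0]
ft_force: [0.1, 0.7, 3.3]
grip_width: 0.0133
grasp_force: 58.5
clock: 15.48
eef_pos: [0.4489, -0.4217, 0.1481]
tool_rot: [-0.028, 1.0, -0.0, 0.0]
ft_force: [0.3, 0.0, -1.6]
grip_width: 0.0135
grasp_force: 58.5
turn units [-0.      0.0001  0.    ] deg [-0.  0.  0.] | shift units now-axes [-0.0568  0.5265  0.06  ] goal-axes [-0.0568  0.5265  0.0603] joint6 -0.81
box 239 240 42 31 289 pos z.03 [ 0.4978 -0.4339  0.03  ] width m 0.0372 aspect 0.74
box 264 297 27 12 210 pos z.03 [ 0.5471 -0.4153  0.03  ] width m 0.0256 aspect 0.44
```

```bash
python3 -m inch '[[[0,0,0],[-0.0095,0.08,0],1],[[0,0,0],[-0.0095,0.1,0],1],[[0,0,0],[-0.0095,0.1,0],1],[[0,0,0],[-0.0095,0.1,0],1],[[0,0,0],[-0.0095,0.1,0],1],[[0,0,0],[-0.0095,0.0465,0.02],1],[[0,0,0],[0,0,0.05],1],[[0,0,0],[0,0,0.08],1],[[0,0,0],[0,0,0],1],[[0,0,0],[0,0,0],1]]'
python3 - <<'E'
from h import *
st();go([.445+.012,-.237-.026,.0475])
E
```

```text
clock: 16.37
eef_pos: [0.4548, -0.2617, 0.1002]
tool_rot: [-0.028, 1.0, 0.002, -0.003]
ft_force: [-0.0, -0.0, 0.1]
grip_width: 0.0133
grasp_force: 58.7
t 16.37 tcp [ 0.4548 -0.2617  0.1002] tool xyz [[-0.998, -0.056, 0.006], [-0.056, 0.998, 0.004], [-0.006, 0.004, -1.0]] F [-0.  -0.   0.1] w 0.0133 g 58.7
turn units [ 0.0003 -0.0009  0.    ] deg [ 0.1 -0.3  0. ] | shift units now-axes [-0.0082 -0.0048  0.1755] goal-axes [-0.0071 -0.0048  0.1756] joint6 -0.58
```

```bash
python3 -m inch '[[[0,0,0],[-0.007,-0.005,0.04],1],[[0,0,0],[0,0,0.06],1],[[0,0,0],[0,0,0.045],1],[[0,0,0],[0,0,0.02],1],[[0,0,0],[0,0,0.009],1],[[0,0,0],[0,0,0.004],1],[[0,0,0],[0,0,0],1],[[0,0,0],[0,0,0],1]]'
```

```text
clock: 17.03
eef_pos: [0.4597, -0.2646, 0.0502]
tool_rot: [-0.028, 1.0, -0.0, 0.001]
ft_force: [0.2, 0.1, -1.4]
grip_width: 0.0133
grasp_force: 58.7
```

```bash
python3 -m inch '[[[0,0,0],[0,0,0.008],1],[[0,0,0],[0,0,0.004],1],[[0,0,0],[0,0,0.003],1],[[0,0,0],[0,0,0],1],[[0,0,0],[0,0,0],1]]'
```

```text
clock: 17.45
eef_pos: [0.4593, -0.2642, 0.0453]
tool_rot: [-0.028, 1.0, 0.0, 0.0]
ft_force: [-1.1, -0.1, 3.6]
grip_width: 0.0133
grasp_force: 59.1
```

```bash
python3 -m inch '[[[0,0,0],[0,0,0],0.35],[[0,0,0],[0,0,0],0.35],[[0,0,0],[0,0,0],0.35],[[0,0,0],[0,0,-0.03],0.35],[[0,0,0],[0,0,-0.07],0.35],[[0,0,0],[0,0,-0.1],0.35],[[0,0,0],[0,0,-0.1],0.35],[[0,0,0],[0,0,-0.1],-1],[[0,0,0],[0,0,-0.03],-1],[[0,0,0],[0,0,0],-1]]'
python3 - <<'E'
from h import *
st();go([.485,-.062,.168])
E
```

```text
clock: 18.28
eef_pos: [0.4611, -0.2653, 0.1777]
tool_rot: [-0.028, 1.0, -0.002, 0.003]
ft_force: [0.0, 0.5, -0.7]
grip_width: 0.0634
grasp_force: 0.0
t 18.28 tcp [ 0.4611 -0.2653  0.1777] tool xyz [[-0.998, -0.057, -0.006], [-0.057, 0.998, -0.004], [0.006, -0.003, -1.0]] F [ 0.   0.5 -0.7] w 0.0634 g 0.0
turn units [-0.0003  0.001   0.    ] deg [-0.1  0.3  0. ] | shift units now-axes [-0.1177  0.6722  0.0307] goal-axes [-0.1178  0.6722  0.0324] joint6 -0.58
```

```bash
python3 -m inch '[[[0,0,0],[-0.0168,0.096,0.005],-1],[[0,0,0],[-0.0168,0.096,0.005],-1],[[0,0,0],[-0.0168,0.096,0.005],-1],[[0,0,0],[-0.0168,0.096,0.005],-1],[[0,0,0],[-0.0168,0.096,0.005],-1],[[0,0,0],[-0.0168,0.096,0.005],-1],[[0,0,0],[-0.0168,0.096,0.005],-1],[[0,0,0],[0,0,0],-1],[[0,0,0],[0,0,0],-1],[[0,0,0],[0,0,0],-1]]'
python3 - <<'E'
from h import *
st();c=vision.camera("wrist");print(proj(c,[.485,-.062,.03])); pot(c,(0,150,40),(8,255,255)); cv2.imwrite("pics/w7.png",c["img"][:,:,::-1])
E
```

```text
clock: 19.12
eef_pos: [0.4821, -0.0609, 0.1623]
tool_rot: [-0.029, 1.0, 0.0, -0.001]
ft_force: [0.4, -1.2, -0.2]
grip_width: 0.0854
grasp_force: 0.0
t 19.12 tcp [ 0.4821 -0.0609  0.1623] tool xyz [[-0.998, -0.057, 0.002], [-0.057, 0.998, 0.001], [-0.003, 0.0, -1.0]] F [ 0.4 -1.2 -0.2] w 0.0854 g 0.0
(np.float64(274.5611872107781), np.float64(202.70034684298486))
box 61 41 119 187 3392 pos z.03 [ 0.4322 -0.1944  0.03  ] width m 0.0911 aspect 1.57
box 252 184 42 41 1274 pos z.03 [ 0.4863 -0.0638  0.03  ] width m 0.037 aspect 0.98
box 61 247 32 20 359 pos z.03 [ 0.5492 -0.2472  0.03  ] width m 0.0301 aspect 0.62
```

```bash
python3 -m inch '[[[0,0,0],[-0.0133,-0.0108,0.04],-1],[[0,0,0],[0,0,0.08],-1],[[0,0,0],[0,0,0.09],-1],[[0,0,0],[0,0,0.08],-1],[[0,0,0],[0,0,0.06],-1],[[0,0,0],[0,0,0.04],-1],[[0,0,0],[0,0,0.03],-1],[[0,0,0],[0,0,0],-1],[[0,0,0],[0,0,0],0]]'
```

```text
clock: 19.92
eef_pos: [0.4868, -0.0646, 0.0372]
tool_rot: [-0.028, 1.0, 0.0, -0.001]
ft_force: [-0.1, 0.0, 0.4]
grip_width: 0.0756
grasp_force: 0.0
```

```bash
python3 -m inch '[[[0,0,0],[0,0,0.016],0.3],[[0,0,0],[0,0,0],0.6],[[0,0,0],[0,0,0],1],[[0,0,0],[0,0,0],1],[[0,0,0],[0,0,0],1],[[0,0,0],[0,0,0],1],[[0,0,0],[0,0,0],1]]'; python3 -m inch '[[[0,0,0],[0,0,-0.02],1],[[0,0,0],[0,0,-0.05],1],[[0,0,0],[0,0,-0.08],1],[[0,0,0],[0,0,-0.1],1],[[0,0,0],[0,0,-0.1],1],[[0,0,0],[0,0,-0.04],1],[[0,0,0],[0,0,0],1],[[0,0,0],[0,0,0],1]]'
python3 - <<'E'
from h import *
go([.445+.014,-.237+.027,.12])
E
```

```text
clock: 20.5
eef_pos: [0.4875, -0.0639, 0.0332]
tool_rot: [-0.028, 1.0, 0.0, 0.0]
ft_force: [-0.8, -1.1, 3.7]
grip_width: 0.0131
grasp_force: 58.5
clock: 21.17
eef_pos: [0.4874, -0.0638, 0.1501]
tool_rot: [-0.028, 1.0, 0.0, 0.001]
ft_force: [-0.3, -0.2, -1.2]
grip_width: 0.0132
grasp_force: 58.6
turn units [ 0.      0.0002 -0.    ] deg [ 0.   0.1 -0. ] | shift units now-axes [ 0.1221 -0.4812  0.0998] goal-axes [ 0.122  -0.4812  0.1002] joint6 -0.19
```

```bash
python3 -m inch '[[[0,0,0],[0.0244,-0.08,0],1],[[0,0,0],[0.0244,-0.1,0],1],[[0,0,0],[0.0244,-0.1,0],1],[[0,0,0],[0.0244,-0.1,0],1],[[0,0,0],[0.0244,-0.1,0],1],[[0,0,0],[0,0,0.03],1],[[0,0,0],[0,0,0.06],1],[[0,0,0],[0,0,0.06],1],[[0,0,0],[0,0,0],1],[[0,0,0],[0,0,0],1]]'
python3 - <<'E'
from h import *
st();go([.445+.014,-.237+.027,.052])
E
```

```text
clock: 22.0
eef_pos: [0.4565, -0.2084, 0.1021]
tool_rot: [-0.028, 1.0, 0.002, -0.003]
ft_force: [-0.0, -0.0, -0.5]
grip_width: 0.0131
grasp_force: 58.7
t 22.00 tcp [ 0.4565 -0.2084  0.1021] tool xyz [[-0.998, -0.057, 0.006], [-0.057, 0.998, 0.004], [-0.006, 0.003, -1.0]] F [-0.  -0.  -0.5] w 0.0131 g 58.7
turn units [ 0.0003 -0.0009  0.    ] deg [ 0.1 -0.3  0. ] | shift units now-axes [-0.0089 -0.0059  0.1671] goal-axes [-0.0079 -0.0059  0.1671] joint6 -0.49
```

```bash
python3 -m inch '[[[0,0,0],[-0.005,-0.005,0.04],1],[[0,0,0],[0,0,0.06],1],[[0,0,0],[0,0,0.045],1],[[0,0,0],[0,0,0.018],1],[[0,0,0],[0,0,0.008],1],[[0,0,0],[0,0,0.004],1],[[0,0,0],[0,0,0],1],[[0,0,0],[0,0,0],1]]';python3 -m inch '[[[0,0,0],[0,0,0.006],1],[[0,0,0],[0,0,0.003],1],[[0,0,0],[0,0,0],1],[[0,0,0],[0,0,0],1]]'
```

```text
clock: 22.67
eef_pos: [0.4609, -0.2113, 0.0529]
tool_rot: [-0.028, 1.0, -0.0, 0.001]
ft_force: [-0.7, -0.7, -0.6]
grip_width: 0.0134
grasp_force: 58.7
clock: 23.0
eef_pos: [0.4602, -0.2111, 0.0494]
tool_rot: [-0.028, 1.0, 0.0, -0.0]
ft_force: [0.2, 0.2, -1.1]
grip_width: 0.0131
grasp_force: 58.7
```

```bash
python3 -m inch '[[[0,0,0],[0,0,0.005],1],[[0,0,0],[0,0,0.003],1],[[0,0,0],[0,0,0],1],[[0,0,0],[0,0,0],1]]'
```

```text
clock: 23.33
eef_pos: [0.4604, -0.2112, 0.0472]
tool_rot: [-0.028, 1.0, 0.0, 0.0]
ft_force: [-1.3, -0.1, 2.8]
grip_width: 0.013
grasp_force: 59.1
```

Contact with the tin floor. Release, then move to the blue pot.

```bash
python3 -m inch '[[[0,0,0],[0,0,0],0.35],[[0,0,0],[0,0,0],0.35],[[0,0,0],[0,0,0],0.35],[[0,0,0],[0,0,-0.03],0.35],[[0,0,0],[0,0,-0.07],0.35],[[0,0,0],[0,0,-0.1],0.35],[[0,0,0],[0,0,-0.1],0.35],[[0,0,0],[0,0,-0.1],-1],[[0,0,0],[0,0,-0.02],-1],[[0,0,0],[0,0,0],-1]]'
python3 - <<'E'
from h import *
st();go([.488,.073,.168])
E
```

```text
clock: 24.17
eef_pos: [0.4622, -0.212, 0.1764]
tool_rot: [-0.028, 1.0, -0.001, 0.003]
ft_force: [0.7, -0.7, 0.2]
grip_width: 0.0631
grasp_force: 0.0
t 24.17 tcp [ 0.4622 -0.212   0.1764] tool xyz [[-0.998, -0.057, -0.006], [-0.057, 0.998, -0.003], [0.006, -0.002, -1.0]] F [ 0.7 -0.7  0.2] w 0.0631 g 0.0
turn units [-0.0002  0.0009  0.    ] deg [-0.1  0.3  0. ] | shift units now-axes [-0.1395  0.9436  0.0262] goal-axes [-0.1396  0.9436  0.0279] joint6 -0.49
```

```bash
python3 -m inch '[[[0,0,0],[-0.0155,0.105,0.002],-1],[[0,0,0],[-0.0155,0.105,0.002],-1],[[0,0,0],[-0.0155,0.105,0.002],-1],[[0,0,0],[-0.0155,0.105,0.002],-1],[[0,0,0],[-0.0155,0.105,0.002],-1],[[0,0,0],[-0.0155,0.105,0.002],-1],[[0,0,0],[-0.0155,0.105,0.002],-1],[[0,0,0],[-0.0155,0.105,0.002],-1],[[0,0,0],[-0.0155,0.105,0.002],-1]]'; python3 -m inch '[[[0,0,0],[0,0,0],-1],[[0,0,0],[0,0,0],-1],[[0,0,0],[0,0,0],-1]]';  python3 - <<'E'
from h import *
st();c=vision.camera("wrist");print(proj(c,[.488,.073,.03])); pot(c,(100,120,40),(130,255,255)); cv2.imwrite("pics/w8.png",c["img"][:,:,::-1])
t=vision.camera("top"); hsv=cv2.cvtColor(t["img"],cv2.COLOR_RGB2HSV)
for nm,lo,hi in [("green",(40,70,25),(90,255,255)),("yellow",(20,120,60),(35,255,255))]:
    n,l,s,ce=cv2.connectedComponentsWithStats(cv2.inRange(hsv,lo,hi)); print(nm,[(s[i,4],np.round(ray(t,*ce[i],.04),3)) for i in range(1,n) if s[i,4]>8])
E
```

```text
clock: 24.92
eef_pos: [0.4847, 0.0757, 0.1661]
tool_rot: [-0.028, 1.0, 0.0, -0.002]
ft_force: [0.2, -0.0, 0.1]
grip_width: 0.0854
grasp_force: 0.0
clock: 25.17
eef_pos: [0.485, 0.074, 0.1665]
tool_rot: [-0.029, 1.0, -0.0, -0.001]
ft_force: [-0.2, -0.1, 1.0]
grip_width: 0.0852
grasp_force: 0.0
t 25.17 tcp [0.485  0.074  0.1665] tool xyz [[-0.998, -0.057, 0.003], [-0.057, 0.998, -0.0], [-0.003, -0.0, -1.0]] F [-0.2 -0.1  1. ] w 0.0852 g 0.0
(np.float64(274.78717630653904), np.float64(201.46983638967401))
box 258 182 41 41 1176 pos z.03 [0.4883 0.0759 0.03  ] width m 0.0366 aspect 1.0
green []
yellow [(np.int32(245), array([ 0.735, -0.252,  0.04 ]))]
```

```bash
python3 -m inch '[[[0,0,0],[-0.01,0.006,0.04],-1],[[0,0,0],[0,0,0.08],-1],[[0,0,0],[0,0,0.09],-1],[[0,0,0],[0,0,0.08],-1],[[0,0,0],[0,0,0.06],-1],[[0,0,0],[0,0,0.05],-1],[[0,0,0],[0,0,0.036],-1],[[0,0,0],[0,0,0],-1],[[0,0,0],[0,0,0],0]]';python3 -m inch '[[[0,0,0],[0,0,0.012],0.3],[[0,0,0],[0,0,0],0.6],[[0,0,0],[0,0,0],1],[[0,0,0],[0,0,0],1],[[0,0,0],[0,0,0],1],[[0,0,0],[0,0,0],1],[[0,0,0],[0,0,0],1]]'
```

```text
clock: 26.02
eef_pos: [0.4883, 0.0751, 0.0364]
tool_rot: [-0.027, 1.0, 0.0, -0.001]
ft_force: [-0.4, 0.4, 0.1]
grip_width: 0.0757
grasp_force: 0.0
clock: 26.6
eef_pos: [0.4894, 0.0763, 0.0339]
tool_rot: [-0.028, 1.0, 0.0, 0.0]
ft_force: [-0.5, -1.2, 3.0]
grip_width: 0.0132
grasp_force: 58.5
```

```bash
python3 -m inch '[[[0,0,0],[0,0,-0.02],1],[[0,0,0],[0,0,-0.05],1],[[0,0,0],[0,0,-0.08],1],[[0,0,0],[0,0,-0.1],1],[[0,0,0],[0,0,-0.1],1],[[0,0,0],[0,0,-0.04],1],[[0,0,0],[0,0,0],1],[[0,0,0],[0,0,0],1]]'
python3 - <<'E'
from h import *
go([.445-.035,-.237,.12])
E
```

```text
clock: 27.27
eef_pos: [0.4891, 0.0764, 0.1507]
tool_rot: [-0.028, 1.0, 0.0, 0.001]
ft_force: [-0.9, 0.0, -1.9]
grip_width: 0.0134
grasp_force: 58.6
turn units [ 0.0001  0.0002 -0.    ] deg [ 0.   0.1 -0. ] | shift units now-axes [ 0.3225 -1.0281  0.101 ] goal-axes [ 0.3224 -1.0281  0.1023] joint6 0.10
```

```bash
python3 -m inch '[[[0,0,0],[0.02,-0.07,0],1],[[0,0,0],[0.034,-0.107,0],1],[[0,0,0],[0.034,-0.107,0],1],[[0,0,0],[0.034,-0.107,0],1],[[0,0,0],[0.034,-0.107,0],1],[[0,0,0],[0.034,-0.107,0],1],[[0,0,0],[0.034,-0.107,0],1],[[0,0,0],[0.034,-0.107,0],1],[[0,0,0],[0.034,-0.107,0],1],[[0,0,0],[0.03,-0.1,0],1]]';python3 -m inch '[[[0,0,0],[0,0,0.02],1],[[0,0,0],[0,0,0.06],1],[[0,0,0],[0,0,0.06],1],[[0,0,0],[0,0,0],1],[[0,0,0],[0,0,0],1]]'
python3 - <<'E'
from h import *
st();go([.445-.035,-.237,.052])
E
```

```text
clock: 28.1
eef_pos: [0.4076, -0.2373, 0.148]
tool_rot: [-0.028, 1.0, 0.001, -0.002]
ft_force: [0.7, 0.5, -0.7]
grip_width: 0.0131
grasp_force: 58.7
clock: 28.52
eef_pos: [0.4079, -0.2349, 0.1059]
tool_rot: [-0.028, 1.0, 0.002, -0.003]
ft_force: [0.5, -0.6, 0.1]
grip_width: 0.0137
grasp_force: 58.8
t 28.52 tcp [ 0.4079 -0.2349  0.1059] tool xyz [[-0.998, -0.057, 0.005], [-0.057, 0.998, 0.004], [-0.006, 0.004, -1.0]] F [ 0.5 -0.6  0.1] w 0.0137 g 58.8
turn units [ 0.0003 -0.0008  0.    ] deg [ 0.1 -0.3  0. ] | shift units now-axes [-0.0076 -0.0072  0.1797] goal-axes [-0.0067 -0.0072  0.1798] joint6 -0.58
```

```bash
python3 -m inch '[[[0,0,0],[0,0,0.04],1],[[0,0,0],[0,0,0.06],1],[[0,0,0],[0,0,0.045],1],[[0,0,0],[0,0,0.025],1],[[0,0,0],[0,0,0.012],1],[[0,0,0],[0,0,0.004],1],[[0,0,0],[0,0,0],1],[[0,0,0],[0,0,0],1]]';python3 -m inch '[[[0,0,0],[0,0,0.005],1],[[0,0,0],[0,0,0.003],1],[[0,0,0],[0,0,0],1],[[0,0,0],[0,0,0],1]]'
```

```text
clock: 29.18
eef_pos: [0.4105, -0.2367, 0.0531]
tool_rot: [-0.028, 1.0, -0.0, 0.0]
ft_force: [0.5, -0.4, -2.3]
grip_width: 0.0133
grasp_force: 58.8
clock: 29.52
eef_pos: [0.4098, -0.2365, 0.0501]
tool_rot: [-0.028, 1.0, 0.0, -0.0]
ft_force: [-0.0, 0.2, -1.2]
grip_width: 0.0131
grasp_force: 58.8
```

```bash
python3 -m inch '[[[0,0,0],[0,0,0.005],1],[[0,0,0],[0,0,0.003],1],[[0,0,0],[0,0,0],1],[[0,0,0],[0,0,0],1]]'
```

```text
clock: 29.85
eef_pos: [0.41, -0.2367, 0.0479]
tool_rot: [-0.028, 1.0, 0.0, 0.0]
ft_force: [-1.2, -0.3, 3.2]
grip_width: 0.0129
grasp_force: 59.2
```

```bash
python3 -m inch '[[[0,0,0],[0,0,0],0.35],[[0,0,0],[0,0,0],0.35],[[0,0,0],[0,0,0],0.35],[[0,0,0],[0,0,-0.03],0.35],[[0,0,0],[0,0,-0.07],0.35],[[0,0,0],[0,0,-0.1],0.35],[[0,0,0],[0,0,-0.1],-1],[[0,0,0],[0,0,-0.1],-1],[[0,0,0],[0,0,-0.1],-1],[[0,0,0],[0,0,-0.03],-1]]'; python3 -m inch '[[[0,0,0],[0,0,0],-1],[[0,0,0],[0,0,0],-1],[[0,0,0],[0,0,0],-1]]'
python3 - <<'E'
from h import *
st();go([.62,-.02,.16])
c=vision.camera("wrist"); cv2.imwrite("pics/w9.png",c["img"][:,:,::-1])
t=vision.camera("top"); cv2.imwrite("pics/t9.png",t["img"][:,:,::-1])
g=cv2.cvtColor(t["img"],cv2.COLOR_RGB2GRAY); m=(g[150:230,240:330]<55).astype(np.uint8); n,l,s,ce=cv2.connectedComponentsWithStats(m)
print([(s[i].tolist(),np.round(ray(t,ce[i][0]+240,ce[i][1]+150,.03),3)) for i in range(1,n)])
E
```

```text
clock: 30.68
eef_pos: [0.4119, -0.2377, 0.212]
tool_rot: [-0.028, 1.0, -0.002, 0.003]
ft_force: [0.7, -0.4, 0.2]
grip_width: 0.0745
grasp_force: 0.0
clock: 30.93
eef_pos: [0.4089, -0.236, 0.2051]
tool_rot: [-0.028, 1.0, 0.001, -0.001]
ft_force: [0.5, 0.1, 0.6]
grip_width: 0.0855
grasp_force: 0.0
t 30.93 tcp [ 0.4089 -0.236   0.2051] tool xyz [[-0.998, -0.057, 0.003], [-0.057, 0.998, 0.002], [-0.003, 0.002, -1.0]] F [0.5 0.1 0.6] w 0.0855 g 0.0
turn units [ 0.0002 -0.0004  0.    ] deg [ 0.1 -0.2  0. ] | shift units now-axes [-0.7436  0.6791  0.1498] goal-axes [-0.7432  0.6791  0.1503] joint6 -0.58
[([44, 40, 5, 6, 23], array([ 0.623, -0.021,  0.03 ]))]
```

View pics/w9.png

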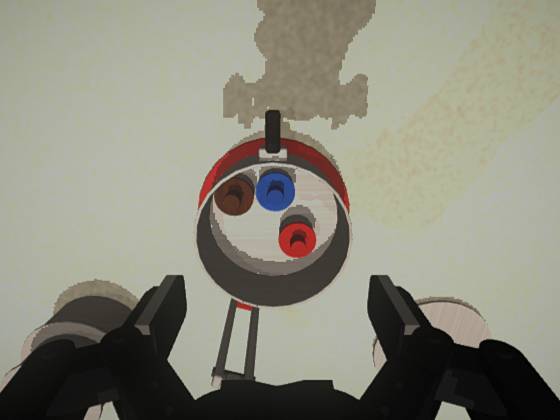

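```bash
python3 - <<'E'
from h import *
c=vision.camera("wrist")
for n,p in [("L",(196.5,232)),("R",(352,232)),("B",(275,306.5))]: print(n,np.round(ray(c,*p,.075),4))
E
python3 -m inch '[[[0,0,0],[0,0.1,0],-1],[[0,0,0],[0,0.1,0],-1],[[0,0,0],[0,0.1,0],-1],[[0,0,0],[-0.04,0.1,0],-1],[[0,0,0],[-0.08,0.09,0.01],-1],[[0,0,0],[-0.08,0.09,0.02],-1],[[0,0,0],[-0.09,0.09,0.02],-1],[[0,0,0],[-0.1,0.01,0.02],-1],[[0,0,0],[-0.1,0,0.02],-1],[[0,0,0],[-0.1,0,0.02],-1]]'; python3 -m inch '[[[0,0,0],[-0.1,0,0.02],-1],[[0,0,0],[-0.054,0,0.01],-1],[[0,0,0],[0,0,0],-1],[[0,0,0],[0,0,0],-1],[[0,0,0],[0,0,0],-1]]'
python3 - <<'E'
from h import *
st()
c=vision.camera("wrist"); cv2.imwrite("pics/w10.png",c["img"][:,:,::-1])
print(proj(c,[.622,-.021,.035]))
g=cv2.cvtColor(c["img"],cv2.COLOR_RGB2GRAY); m=(g[120:290,200:350]<60).astype(np.uint8); n,l,s,ce=cv2.connectedComponentsWithStats(m)
print([(s[i].tolist(),np.round(ray(c,ce[i][0]+200,ce[i][1]+120,.025),4)) for i in range(1,n) if s[i,4]>80])
E
```

```text
L [ 0.4427 -0.3067  0.075 ]
R [ 0.4349 -0.1642  0.075 ]
B [ 0.519  -0.2304  0.075 ]
clock: 31.92
eef_pos: [0.5756, -0.0215, 0.172]
tool_rot: [-0.029, 1.0, 0.0, -0.001]
ft_force: [-0.1, 0.4, 0.6]
grip_width: 0.0855
grasp_force: 0.0
clock: 32.33
eef_pos: [0.6198, -0.0203, 0.1636]
tool_rot: [-0.028, 1.0, 0.0, -0.002]
ft_force: [-0.3, -0.5, 0.5]
grip_width: 0.0855
grasp_force: 0.0
t 32.33 tcp [ 0.6198 -0.0203  0.1636] tool xyz [[-0.998, -0.056, 0.003], [-0.056, 0.998, 0.001], [-0.003, 0.001, -1.0]] F [-0.3 -0.5  0.5] w 0.0855 g 0.0
(np.float64(274.9494858993595), np.float64(203.33628639524076))
[([65, 67, 26, 31, 632], array([ 0.6238, -0.0186,  0.025 ]))]
```

View pics/w10.png

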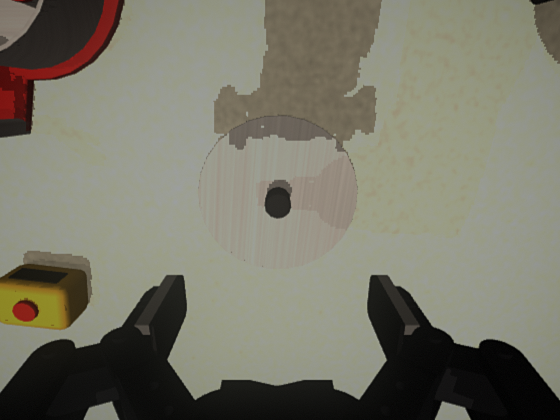

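```bash
python3 -m inch '[[[0,0,0],[-0.012,0.005,0.04],-1],[[0,0,0],[0,0,0.08],-1],[[0,0,0],[0,0,0.09],-1],[[0,0,0],[0,0,0.09],-1],[[0,0,0],[0,0,0.08],-1],[[0,0,0],[0,0,0.06],-1],[[0,0,0],[0,0,0.035],-1],[[0,0,0],[0,0,0.01],-1],[[0,0,0],[0,0,0],-1],[[0,0,0],[0,0,0],-1]]'; python3 -m inch '[[[0,0,0],[0,0,0],-1],[[0,0,0],[0,0,0.005],-1],[[0,0,0],[0,0,0],-1]]'
```

```text
clock: 33.22
eef_pos: [0.6254, -0.0185, 0.0202]
tool_rot: [-0.028, 1.0, 0.0, 0.001]
ft_force: [0.4, -0.9, 0.4]
grip_width: 0.0854
grasp_force: 0.0
clock: 33.47
eef_pos: [0.6254, -0.0185, 0.0186]
tool_rot: [-0.028, 1.0, 0.0, 0.001]
ft_force: [-0.9, 0.7, -0.1]
grip_width: 0.0856
grasp_force: 0.0
```

```bash
python3 -m inch '[[[0,0,0],[0.005,0,0.014],-1],[[0,0,0],[0,0,0.003],0],[[0,0,0],[0,0,0],0.5],[[0,0,0],[0,0,0],1],[[0,0,0],[0,0,0],1],[[0,0,0],[0,0,0],1],[[0,0,0],[0,0,0],1],[[0,0,0],[0,0,0],1]]'
```

```text
clock: 34.13
eef_pos: [0.6234, -0.0185, 0.0128]
tool_rot: [-0.028, 1.0, 0.0, 0.0]
ft_force: [-0.4, -0.8, 1.4]
grip_width: 0.022
grasp_force: 59.1
```

```bash
python3 -m inch '[[[0,0,0],[0,0,-0.02],1],[[0,0,0],[0,0,-0.04],1],[[0,0,0],[0,0,-0.07],1],[[0,0,0],[0,0,-0.09],1],[[0,0,0],[0,0,-0.09],1],[[0,0,0],[0.05,0,-0.09],1],[[0,0,0],[0.09,0,-0.08],1],[[0,0,0],[0.1,0,-0.02],1],[[0,0,0],[0.1,0,0],1],[[0,0,0],[0.09,-0.02,0],1]]'; python3 -m inch '[[[0,0,0],[0.08,-0.05,0],1],[[0,0,0],[0.06,-0.08,0],1],[[0,0,0],[0.04,-0.1,0],1],[[0,0,0],[0.02,-0.1,0],1],[[0,0,0],[0,-0.1,0],1],[[0,0,0],[0,-0.08,0],1],[[0,0,0],[0,-0.04,0],1],[[0,0,0],[0,0,0],1],[[0,0,0],[0,0,0],1]]'
python3 - <<'E'
from h import *
st();go([.445,-.236,.12])
E
```

```text
clock: 34.97
eef_pos: [0.4935, -0.0313, 0.1644]
tool_rot: [-0.029, 1.0, 0.0, 0.001]
ft_force: [-0.5, -1.0, -1.3]
grip_width: 0.0216
grasp_force: 58.9
clock: 35.72
eef_pos: [0.444, -0.2, 0.1628]
tool_rot: [-0.028, 1.0, 0.001, -0.0]
ft_force: [0.5, 0.0, -1.1]
grip_width: 0.0222
grasp_force: 59.1
t 35.72 tcp [ 0.444  -0.2     0.1628] tool xyz [[-0.998, -0.055, 0.0], [-0.055, 0.998, 0.001], [-0.0, 0.001, -1.0]] F [ 0.5  0.  -1.1] w 0.0222 g 59.1
turn units [ 0.0001 -0.      0.    ] deg [ 0. -0.  0.] | shift units now-axes [ 0.0031 -0.1199  0.1424] goal-axes [ 0.0032 -0.1199  0.1426] joint6 -0.48
```

```bash
python3 -m inch '[[[0,0,0],[0.002,-0.06,0],1],[[0,0,0],[0,-0.06,0.02],1],[[0,0,0],[0,0,0.05],1],[[0,0,0],[0,0,0.06],1],[[0,0,0],[0,0,0.04],1],[[0,0,0],[0,0,0.02],1],[[0,0,0],[0,0,0],1],[[0,0,0],[0,0,0],1],[[0,0,0],[0,0,0],1],[[0,0,0],[0,0,0],1]]'
python3 - <<'E'
from h import *
st();go([.445,-.236,.083])
E
```

```text
clock: 36.55
eef_pos: [0.4464, -0.236, 0.1065]
tool_rot: [-0.029, 1.0, -0.0, 0.001]
ft_force: [0.0, 0.0, -1.9]
grip_width: 0.022
grasp_force: 59.2
t 36.55 tcp [ 0.4464 -0.236   0.1065] tool xyz [[-0.998, -0.057, -0.002], [-0.057, 0.998, -0.0], [0.002, -0.0, -1.0]] F [ 0.   0.  -1.9] w 0.0220 g 59.2
turn units [-0.      0.0002  0.    ] deg [-0.   0.1  0. ] | shift units now-axes [0.0047 0.0002 0.0784] goal-axes [0.0046 0.0002 0.0784] joint6 -0.54
```

```bash
python3 -m inch '[[[0,0,0],[0.003,0,0.02],1],[[0,0,0],[0,0,0.02],1],[[0,0,0],[0,0,0.012],1],[[0,0,0],[0,0,0.006],1],[[0,0,0],[0,0,0],1],[[0,0,0],[0,0,0],1]]';python3 -m inch '[[[0,0,0],[0,0,0.007],1],[[0,0,0],[0,0,0.005],1],[[0,0,0],[0,0,0.003],1],[[0,0,0],[0,0,0],1],[[0,0,0],[0,0,0],1]]'
```

```text
clock: 37.05
eef_pos: [0.4445, -0.236, 0.0878]
tool_rot: [-0.028, 1.0, 0.0, -0.0]
ft_force: [0.2, 0.2, -1.1]
grip_width: 0.0219
grasp_force: 59.2
clock: 37.47
eef_pos: [0.4446, -0.236, 0.0835]
tool_rot: [-0.028, 1.0, 0.0, -0.0]
ft_force: [-0.2, 0.2, -1.3]
grip_width: 0.0218
grasp_force: 59.2
```

```bash
python3 -m inch '[[[0,0,0],[0,0,0.003],1],[[0,0,0],[0,0,0.002],1],[[0,0,0],[0,0,0],1],[[0,0,0],[0,0,0],1]]'
```

```text
clock: 37.8
eef_pos: [0.4448, -0.2361, 0.0827]
tool_rot: [-0.028, 1.0, 0.0, 0.0]
ft_force: [-2.6, -0.5, 5.3]
grip_width: 0.0219
grasp_force: 59.7
```

```bash
python3 -m inch '[[[0,0,0],[0,0,0],0],[[0,0,0],[0,0,0],-0.3],[[0,0,0],[0,0,0],-0.3],[[0,0,0],[0,0,-0.03],-0.3],[[0,0,0],[0,0,-0.08],-0.3],[[0,0,0],[0.03,0,-0.12],-0.3],[[0,0,0],[0.06,0,-0.12],-0.3],[[0,0,0],[0.08,0,-0.12],-0.3],[[0,0,0.0155],[0.05,0,-0.1],-0.3],[[0,0,0.0155],[0,0,-0.1],-0.3]]'; python3 -m inch '[[[0,0,0.0154],[0,0,-0.08],-0.3],[[0,0,0],[0,0,0],-0.3],[[0,0,0],[0,0,0],-0.3],[[0,0,0],[0,0,0],-0.3]]';python3 - <<'E'
from h import *
# post top from the w9 view (pose rebuilt from stored relation of current camera to tool)
c=vision.camera("wrist"); o=st(); 
T=np.eye(4); T[:3,:3]=R.from_quat(o["tool_rot"]).as_matrix(); T[:3,3]=o["eef_pos"]
rel=np.linalg.inv(T)@c["pose"]
W=np.eye(4); x=np.array([-.998,-.057,.003]);y=np.array([-.057,.998,.002]);W[:3,:3]=np.c_[x,y,[-.003,.002,-1]];W[:3,3]=[.4089,-.236,.2051]
c9=dict(c,pose=W@rel)
print("hinge/post top",ray(c9,232.5,379,.128),"pred px",proj(c9,[.5666,-.2655,.128]),"tab",ray(c9,246,306,.01))
go([.46,-.24,.33])
t=vision.camera("top");s=vision.camera("side")
for n,k in (("top",t),("side",s)):
    hsv=cv2.cvtColor(k["img"],cv2.COLOR_RGB2HSV);m=cv2.inRange(hsv,(0,120,40),(8,255,255))|cv2.inRange(hsv,(172,120,40),(180,255,255))
    N,l,q,ce=cv2.connectedComponentsWithStats(m); print(n,[(q[i].tolist(),np.round(ce[i],1).tolist()) for i in range(1,N) if q[i,4]>12])
    print(proj(k,[.5995,-.273,.309]))
crop(s,"s2.png",220,50,190,150,4)
E
```

```text
clock: 38.63
eef_pos: [0.377, -0.2395, 0.2844]
tool_rot: [0.072, 0.997, -0.0, -0.0]
ft_force: [0.5, 0.2, -0.1]
grip_width: 0.0556
grasp_force: 0.0
clock: 38.97
eef_pos: [0.3795, -0.2396, 0.3054]
tool_rot: [0.117, 0.993, 0.0, -0.0]
ft_force: [0.5, 0.4, -1.3]
grip_width: 0.0555
grasp_force: 0.0
t 39.02 tcp [ 0.3792 -0.2394  0.3047] tool xyz [[-0.973, 0.232, 0.002], [0.232, 0.973, 0.001], [-0.002, 0.002, -1.0]] F [ 0.8  0.3 -0.8] w 0.0554 g 0.0
hinge/post top [ 0.56024301 -0.2658449   0.128     ] pred px (np.float64(232.86780833884632), np.float64(384.38476168414564)) tab [ 0.56808699 -0.26405203  0.01      ]
turn units [ 0.0001 -0.0004  0.    ] deg [ 0.  -0.1  0. ] | shift units now-axes [-0.2622  0.0607 -0.0848] goal-axes [-0.2624  0.0607 -0.0843] joint6 -0.33
top [([358, 152, 5, 5, 19], [360.2, 154.2]), ([389, 184, 6, 5, 22], [391.7, 186.2]), ([356, 210, 12, 12, 99], [362.3, 216.0]), ([115, 215, 18, 17, 57], [120.8, 220.5]), ([329, 224, 19, 45, 93], [334.6, 243.5])]
(np.float64(388.8045847574513), np.float64(187.7506070806163))
side [([266, 78, 8, 21, 106], [269.7, 87.5]), ([224, 165, 5, 3, 13], [226.3, 166.0]), ([279, 174, 65, 26, 373], [311.1, 189.0])]
(np.float64(268.9443450101024), np.float64(85.51622400165981))
```

View pics/s2.png

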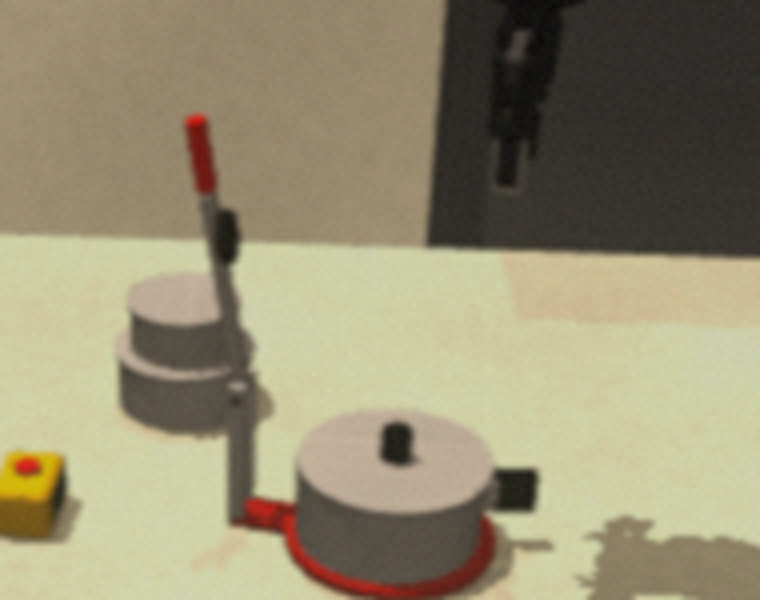

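```bash
cat >> h.py <<'E'
cx=np.array([np.cos(-.234),np.sin(-.234),0]); Z=np.array([0,0,1.]); H=np.array([.5666,-.2655,.117])
def P(th,l=.195): return H+l*(-np.cos(th)*cx+np.sin(th)*Z)
def tool(phi): # phi below horizontal
    z=np.cos(phi)*cx-np.sin(phi)*Z; y=np.array([-cx[1],cx[0],0]); return np.c_[np.cross(y,z),y,z]
def need(th,phi,back=.019,l=.195):
    o=telemetry.get_obs(); m=R.from_quat(o["tool_rot"]).as_matrix(); g=tool(phi); p=P(th,l)+g[:,2]*back
    print("th %.2f phi %.2f"%(th,phi),"TCP",np.round(p,4),"turn",np.round(R.from_matrix(m.T@g).as_rotvec()/2/np.pi,4),"shift now",np.round(m.T@(p-o["eef_pos"])/.3,4),"goal",np.round(g.T@(p-o["eef_pos"])/.3,4))
E
python3 -m inch '[[[0,-0.0179,0],[0,0,0],-0.3],[[0,-0.0179,0],[0,0,0],-0.3],[[0,-0.0179,0],[0,0,0],-0.3],[[0,-0.0179,0],[0,0,0],-0.3],[[0,-0.0179,0],[0,0,0],-0.3],[[0,-0.0179,0],[0,0,0],-0.3],[[0,-0.0179,0],[0,0,0],-0.3],[[0,0,0],[0,0,0],-0.3],[[0,0,0],[0,0,0],-0.3],[[0,0,0],[0,0,0],-0.3]]'
python3 - <<'E'
from h import *
o=st(); print(np.round(o["joint_pos"],2)); need(1.745,np.pi/4,-.08); need(1.745,np.pi/4,.019)
E
```

```text
clock: 39.95
eef_pos: [0.3807, -0.241, 0.3077]
tool_rot: [0.108, 0.917, -0.045, 0.381]
ft_force: [0.1, 0.1, 0.0]
grip_width: 0.0554
grasp_force: 0.0
t 39.95 tcp [ 0.3807 -0.241   0.3077] tool xyz [[-0.687, 0.164, -0.708], [0.233, 0.972, -0.001], [0.689, -0.166, -0.706]] F [0.1 0.1 0. ] w 0.0554 g 0.0
[-0.84 -0.39 -0.66  0.61  0.41 -0.45]
th 1.75 phi 0.79 TCP [ 0.5445 -0.2602  0.3656] turn [-0.0003  0.0003  0.    ] shift now [-0.522   0.0645  0.2504] goal [-0.5224  0.0641  0.2496]
th 1.75 phi 0.79 TCP [ 0.6125 -0.2765  0.2956] turn [-0.0003  0.0003  0.    ] shift now [-0.5214  0.065   0.5804] goal [-0.5224  0.0641  0.5796]
```

```bash
python3 -m inch '[[[0,0,0],[-0.087,0.0108,0.0417],-0.3],[[0,0,0],[-0.087,0.0108,0.0417],-0.3],[[0,0,0],[-0.087,0.0108,0.0417],-0.3],[[0,0,0],[-0.087,0.0108,0.0417],-0.3],[[0,0,0],[-0.087,0.0108,0.0417],-0.3],[[0,0,0],[-0.087,0.0108,0.0417],-0.3],[[0,0,0],[0,0,0],-0.3],[[0,0,0],[0,0,0],-0.3],[[0,0,0],[0,0,0],-0.3]]'
python3 - <<'E'
from h import *
o=st(); print(np.round(o["joint_pos"],2)); need(1.745,np.pi/4,.019)
c=vision.camera("wrist"); 
for l in (.165,.195,.215): print(np.round(proj(c,P(1.745,l)),1))
hsv=cv2.cvtColor(c["img"],cv2.COLOR_RGB2HSV);m=cv2.inRange(hsv,(0,120,40),(8,255,255))|cv2.inRange(hsv,(172,120,40),(180,255,255))
N,l,q,ce=cv2.connectedComponentsWithStats(m); print([(q[i].tolist(),np.round(ce[i],1).tolist()) for i in range(1,N) if q[i,4]>30])
cv2.imwrite("pics/w11.png",c["img"][:,:,::-1])
E
```

```text
clock: 40.7
eef_pos: [0.545, -0.259, 0.3643]
tool_rot: [0.108, 0.917, -0.045, 0.38]
ft_force: [0.1, -1.1, 0.5]
grip_width: 0.056
grasp_force: 0.0
t 40.70 tcp [ 0.545  -0.259   0.3643] tool xyz [[-0.687, 0.164, -0.708], [0.231, 0.973, 0.0], [0.689, -0.164, -0.706]] F [ 0.1 -1.1  0.5] w 0.0560 g 0.0
[-0.56 -0.12 -0.34  0.59  0.23 -0.23]
th 1.75 phi 0.79 TCP [ 0.6125 -0.2765  0.2956] turn [0.0001 0.0001 0.    ] shift now [-0.0021 -0.0044  0.3264] goal [-0.0024 -0.0043  0.3264]
[274.2 183.6]
[274.2 221.8]
[274.1 248.7]
[([305, 88, 14, 13, 140], [311.3, 94.2]), ([262, 177, 22, 73, 1536], [272.5, 213.6])]
```

```bash
python3 -m inch '[[[0,0,0],[-0.002,-0.004,0.07],-0.3],[[0,0,0],[0,0,0.08],-0.3],[[0,0,0],[0,0,0.08],-0.3],[[0,0,0],[0,0,0.06],-0.3],[[0,0,0],[0,0,0.036],-0.3],[[0,0,0],[0,0,0],-0.3],[[0,0,0],[0,0,0],-0.3],[[0,0,0],[0,0,0],-0.3]]'; python3 -m inch '[[[0,0,0],[0,0,0],0.3],[[0,0,0],[0,0,0],1],[[0,0,0],[0,0,0],1],[[0,0,0],[0,0,0],1],[[0,0,0],[0,0,0],1],[[0,0,0],[0,0,0],1]]'
python3 - <<'E'
from h import *
o=st(); print(np.round(o["joint_pos"],2))
for th,ph in [(1.6,.85),(1.4,.93),(1.2,1.0),(1.0,1.1)]: need(th,ph)
E
```

```text
clock: 41.42
eef_pos: [0.6107, -0.2767, 0.2963]
tool_rot: [0.108, 0.917, -0.045, 0.381]
ft_force: [0.4, 0.3, 0.6]
grip_width: 0.0554
grasp_force: 0.0
clock: 41.92
eef_pos: [0.6109, -0.2778, 0.2963]
tool_rot: [0.109, 0.917, -0.046, 0.382]
ft_force: [-2.1, -4.2, 2.2]
grip_width: 0.0151
grasp_force: 60.4
t 41.92 tcp [ 0.6109 -0.2778  0.2963] tool xyz [[-0.685, 0.165, -0.71], [0.235, 0.972, -0.001], [0.689, -0.168, -0.705]] F [-2.1 -4.2  2.2] w 0.0151 g 60.4
[-0.51  0.06 -0.35  0.39  0.19 -0.2 ]
th 1.60 phi 0.85 TCP [ 0.5843 -0.2697  0.2976] turn [-0.0005  0.0108 -0.0002] shift now [ 0.062   0.0053 -0.0688] goal [ 0.0665  0.0057 -0.0644]
th 1.40 phi 0.93 TCP [ 0.5454 -0.2604  0.2939] turn [-0.0005  0.0236 -0.0003] shift now [ 0.1648  0.0049 -0.1547] goal [ 0.1858  0.0057 -0.1287]
th 1.20 phi 1.00 TCP [ 0.5079 -0.2515  0.2828] turn [-0.0005  0.0347 -0.0003] shift now [ 0.2819  0.0045 -0.2198] goal [ 0.3228  0.0057 -0.1536]
th 1.00 phi 1.10 TCP [ 0.4725 -0.2431  0.2642] turn [-0.0005  0.0506 -0.0003] shift now [ 0.4113  0.0042 -0.262 ] goal [ 0.4726  0.0057 -0.1202]
```

```bash
python3 -m inch '[[[0,0.0036,0],[0.021,0.002,-0.0228],1],[[0,0.0036,0],[0.021,0.002,-0.0228],1],[[0,0.0036,0],[0.021,0.0015,-0.0228],1],[[0,0,0],[0,0,0],1]]'
python3 - <<'E'
from h import *
o=st()
for th,ph in [(1.4,.93),(1.2,1.0),(1.0,1.1)]: need(th,ph)
E
```

```text
clock: 42.25
eef_pos: [0.5833, -0.271, 0.2975]
tool_rot: [0.112, 0.929, -0.044, 0.349]
ft_force: [-1.0, -8.9, -0.5]
grip_width: 0.0152
grasp_force: 61.4
t 42.25 tcp [ 0.5833 -0.271   0.2975] tool xyz [[-0.732, 0.177, -0.658], [0.238, 0.971, -0.003], [0.639, -0.159, -0.753]] F [-1.  -8.9 -0.5] w 0.0152 g 61.4
th 1.40 phi 0.93 TCP [ 0.5454 -0.2604  0.2939] turn [-0.001   0.0124 -0.0004] shift now [ 0.1065  0.004  -0.0775] goal [ 0.1122  0.0048 -0.0689]
th 1.20 phi 1.00 TCP [ 0.5079 -0.2515  0.2828] turn [-0.001   0.0236 -0.0005] shift now [ 0.2279  0.0033 -0.1342] goal [ 0.2452  0.0048 -0.0991]
th 1.00 phi 1.10 TCP [ 0.4725 -0.2431  0.2642] turn [-0.001   0.0395 -0.0005] shift now [ 0.3599  0.0028 -0.1673] goal [ 0.39    0.0048 -0.0738]
```

```bash
python3 -m inch '[[[0,0.0041,0],[0.036,-0.003,-0.025],1],[[0,0.0041,0],[0.036,-0.002,-0.025],1],[[0,0.0041,0],[0.036,0,-0.025],1],[[0,0.0037,0],[0.0417,0,-0.0158],1],[[0,0.0037,0],[0.0417,0,-0.0158],1],[[0,0.0037,0],[0.0417,0,-0.0158],1],[[0,0,0],[0,0,0],1]]'
python3 - <<'E'
from h import *
o=st()
for th,ph in [(1.2,1.),(1.0,1.1),(.8,1.2),(.6,1.3),(.4,1.4)]: need(th,ph)
E
```

```text
clock: 42.83
eef_pos: [0.5064, -0.252, 0.2817]
tool_rot: [0.113, 0.953, -0.033, 0.278]
ft_force: [-0.7, -5.1, -2.5]
grip_width: 0.0148
grasp_force: 67.6
t 42.83 tcp [ 0.5064 -0.252   0.2817] tool xyz [[-0.819, 0.198, -0.538], [0.235, 0.972, -0.0], [0.523, -0.127, -0.843]] F [-0.7 -5.1 -2.5] w 0.0148 g 67.6
th 1.20 phi 1.00 TCP [ 0.5079 -0.2515  0.2828] turn [-0.0003 -0.0004 -0.0003] shift now [-0.0055  0.0028 -0.0005] goal [-0.0055  0.0028 -0.0005]
th 1.00 phi 1.10 TCP [ 0.4725 -0.2431  0.2642] turn [-0.0003  0.0156 -0.0004] shift now [ 0.13    0.0025 -0.0135] goal [ 0.1307  0.0028 -0.0008]
th 0.80 phi 1.20 TCP [ 0.4411 -0.2356  0.2392] turn [-0.0003  0.0315 -0.0004] shift now [ 0.2654  0.0022 -0.0012] goal [0.2605 0.0028 0.051 ]
th 0.60 phi 1.30 TCP [ 0.415  -0.2294  0.2088] turn [-0.0002  0.0474 -0.0004] shift now [0.3954 0.002  0.0359] goal [0.3675 0.0028 0.1503]
th 0.40 phi 1.40 TCP [ 0.395  -0.2246  0.1742] turn [-0.0002  0.0633 -0.0004] shift now [0.5151 0.0019 0.0962] goal [0.4377 0.0028 0.2882]
```

```bash
python3 -m inch '[[[0,0.0053,0],[0.043,-0.001,-0.003],1],[[0,0.0053,0],[0.043,-0.001,-0.003],1],[[0,0.0053,0],[0.043,0,-0.003],1],[[0,0.0053,0],[0.044,0,0.0107],1],[[0,0.0053,0],[0.044,0,0.0107],1],[[0,0.0053,0],[0.044,0,0.0107],1],[[0,0,0],[0,0,0],1]]'
python3 - <<'E'
from h import *
o=st()
for th,ph in [(.8,1.2),(.6,1.3),(.4,1.4),(.2,1.5),(0,1.57)]: need(th,ph)
E
```

```text
clock: 43.42
eef_pos: [0.4434, -0.2366, 0.2406]
tool_rot: [0.115, 0.976, -0.021, 0.184]
ft_force: [-2.8, 0.7, 5.5]
grip_width: 0.0151
grasp_force: 71.9
t 43.42 tcp [ 0.4434 -0.2366  0.2406] tool xyz [[-0.906, 0.217, -0.364], [0.232, 0.973, 0.001], [0.354, -0.084, -0.931]] F [-2.8  0.7  5.5] w 0.0151 g 71.9
th 0.80 phi 1.20 TCP [ 0.4411 -0.2356  0.2392] turn [ 0.0001  0.0003 -0.0001] shift now [0.0093 0.0014 0.0014] goal [0.0093 0.0014 0.0014]
th 0.60 phi 1.30 TCP [ 0.415  -0.2294  0.2088] turn [ 0.0001  0.0162 -0.0001] shift now [0.1296 0.0013 0.0631] goal [0.1226 0.0014 0.0759]
th 0.40 phi 1.40 TCP [ 0.395  -0.2246  0.1742] turn [ 0.0001  0.0321 -0.0001] shift now [0.2353 0.0012 0.1456] goal [0.2014 0.0014 0.1898]
th 0.20 phi 1.50 TCP [ 0.382  -0.2215  0.1368] turn [ 0.0001  0.048  -0.0001] shift now [0.3223 0.0011 0.2455] goal [0.2348 0.0014 0.3302]
th 0.00 phi 1.57 TCP [ 0.3769 -0.2203  0.098 ] turn [ 0.0001  0.0592 -0.0001] shift now [0.3856 0.001  0.3596] goal [0.2286 0.0014 0.4751]
```

```bash
python3 -m inch '[[[0,0.0053,0],[0.042,0,0.023],1],[[0,0.0053,0],[0.042,0,0.023],1],[[0,0.0053,0],[0.042,0,0.023],1],[[0,0.0053,0],[0.031,0,0.0325],1],[[0,0.0053,0],[0.031,0,0.0325],1],[[0,0.0053,0],[0.031,0,0.0325],1],[[0,0,0],[0,0,0],1]]'
python3 - <<'E'
from h import *
o=st()
for th,ph in [(.4,1.4),(.2,1.5),(0,1.57)]: need(th,ph)
E
```

```text
clock: 44.0
eef_pos: [0.3961, -0.2249, 0.1713]
tool_rot: [0.117, 0.99, -0.009, 0.085]
ft_force: [4.0, -1.6, -0.8]
grip_width: 0.0147
grasp_force: 81.2
t 44.00 tcp [ 0.3961 -0.2249  0.1713] tool xyz [[-0.958, 0.229, -0.17], [0.232, 0.973, 0.002], [0.166, -0.038, -0.985]] F [ 4.  -1.6 -0.8] w 0.0147 g 81.2
th 0.40 phi 1.40 TCP [ 0.395  -0.2246  0.1742] turn [ 0.0003 -0.     -0.0001] shift now [ 0.002   0.0001 -0.0101] goal [ 0.002   0.0001 -0.0101]
th 0.20 phi 1.50 TCP [ 0.382  -0.2215  0.1368] turn [ 0.0003  0.0159 -0.0001] shift now [ 6.720e-02 -1.000e-04  1.052e-01] goal [5.630e-02 1.000e-04 1.114e-01]
th 0.00 phi 1.57 TCP [ 0.3769 -0.2203  0.098 ] turn [ 0.0003  0.027  -0.0001] shift now [ 0.1062 -0.0004  0.2297] goal [6.590e-02 1.000e-04 2.444e-01]
```

```bash
python3 -m inch '[[[0,0.0053,0],[0.02,0,0.036],1],[[0,0.0053,0],[0.02,0,0.036],1],[[0,0.0053,0],[0.02,0,0.037],1],[[0,0.0037,0],[0.006,0,0.035],1],[[0,0.0037,0],[0.005,0,0.035],1],[[0,0,0],[0,0,0],1],[[0,0,0],[0,0,0],1]]'
python3 - <<'E'
from h import *
o=st(); print(np.round(o["joint_pos"],2))
need(0,1.57)
E
```

```text
clock: 44.58
eef_pos: [0.3817, -0.2214, 0.1164]
tool_rot: [0.117, 0.993, -0.001, 0.013]
ft_force: [5.3, 0.6, -1.0]
grip_width: 0.0148
grasp_force: 85.2
t 44.58 tcp [ 0.3817 -0.2214  0.1164] tool xyz [[-0.972, 0.232, -0.026], [0.232, 0.973, 0.002], [0.026, -0.004, -1.0]] F [ 5.3  0.6 -1. ] w 0.0148 g 85.2
[-0.53  0.2  -0.37  0.98  0.01 -0.3 ]
th 0.00 phi 1.57 TCP [ 0.3769 -0.2203  0.098 ] turn [0.0003 0.0041 0.    ] shift now [ 0.0179 -0.0003  0.061 ] goal [ 0.0163 -0.0002  0.0614]
```

Now the last 18 mm, gently, watching the force for pad contact.

```bash
python3 -m inch '[[[0,0.002,0],[0.002,0,0.02],1],[[0,0.002,0],[0,0,0.015],1],[[0,0,0],[0,0,0.01],1],[[0,0,0],[0,0,0.006],1],[[0,0,0],[0,0,0],1],[[0,0,0],[0,0,0],1]]'; python3 -m inch '[[[0,0,0],[0,0,0.006],1],[[0,0,0],[0,0,0.003],1],[[0,0,0],[0,0,0],1],[[0,0,0],[0,0,0],1]]'
```

```text
clock: 45.08
eef_pos: [0.3808, -0.2212, 0.1015]
tool_rot: [0.117, 0.993, 0.001, 0.001]
ft_force: [5.4, 2.6, 0.4]
grip_width: 0.0149
grasp_force: 86.2
clock: 45.42
eef_pos: [0.3808, -0.2213, 0.0989]
tool_rot: [0.117, 0.993, 0.001, 0.001]
ft_force: [4.5, 3.6, 2.4]
grip_width: 0.0146
grasp_force: 86.4
```

```bash
python3 -m inch '[[[0,0,0],[0,0,0.005],1],[[0,0,0],[0,0,0.003],1],[[0,0,0],[0,0,0],1],[[0,0,0],[0,0,0],1]]'
```

```text
clock: 45.75
eef_pos: [0.3808, -0.2212, 0.0965]
tool_rot: [0.117, 0.993, 0.001, 0.001]
ft_force: [3.9, 4.5, 2.3]
grip_width: 0.0149
grasp_force: 86.4
```

```bash
for i in 1 2; do python3 -m inch '[[[0,0,0],[0,0,0.003],1],[[0,0,0],[0,0,0.003],1],[[0,0,0],[0,0,0],1],[[0,0,0],[0,0,0],1]]' | sed -n '1,4p'; done
```

```text
clock: 46.08
eef_pos: [0.3807, -0.2212, 0.0948]
tool_rot: [0.117, 0.993, 0.001, 0.001]
ft_force: [4.2, 4.4, 2.4]
clock: 46.42
eef_pos: [0.3809, -0.2213, 0.093]
tool_rot: [0.117, 0.993, 0.001, 0.001]
ft_force: [4.7, 3.5, 1.6]
```

```bash
for i in 1 2; do python3 -m inch '[[[0,0,0],[0,0,0.003],1],[[0,0,0],[0,0,0.003],1],[[0,0,0],[0,0,0],1],[[0,0,0],[0,0,0],1]]' | sed -n '1,4p'; done
```

```text
clock: 46.75
eef_pos: [0.3809, -0.2213, 0.0913]
tool_rot: [0.117, 0.993, 0.001, 0.001]
ft_force: [4.3, 4.1, 2.0]
clock: 47.08
eef_pos: [0.381, -0.2213, 0.0895]
tool_rot: [0.117, 0.993, 0.001, 0.001]
ft_force: [4.8, 4.3, 3.4]
```

```bash
for i in 1 2; do python3 -m inch '[[[0,0,0],[0,0,0.003],1],[[0,0,0],[0,0,0.003],1],[[0,0,0],[0,0,0],1],[[0,0,0],[0,0,0],1]]' | sed -n '1,4p'; done
python3 - <<'E'
from h import *
s=vision.camera("side");t=vision.camera("top");w=vision.camera("wrist")
for n,k in (("side",s),("top",t),("wrist",w)):
    hsv=cv2.cvtColor(k["img"],cv2.COLOR_RGB2HSV);m=cv2.inRange(hsv,(0,120,40),(8,255,255))|cv2.inRange(hsv,(172,120,40),(180,255,255))
    N,l,q,ce=cv2.connectedComponentsWithStats(m); print(n,[(q[i].tolist(),np.round(ce[i],1).tolist()) for i in range(1,N) if q[i,4]>12])
    for th in (0.08,0,-.08): print(th,[np.round(proj(k,P(th,l)),1).tolist() for l in (.125,.16,.187,.215)])
E
```

```text
clock: 47.42
eef_pos: [0.3811, -0.2213, 0.0877]
tool_rot: [0.117, 0.993, 0.001, 0.001]
ft_force: [4.6, 3.2, 1.8]
clock: 47.75
eef_pos: [0.3811, -0.2213, 0.0862]
tool_rot: [0.117, 0.993, 0.001, 0.001]
ft_force: [3.7, 4.6, 4.9]
side [([331, 153, 6, 5, 26], [333.3, 155.0]), ([344, 155, 5, 5, 21], [346.0, 157.1]), ([224, 165, 5, 3, 14], [226.1, 166.1]), ([279, 174, 65, 26, 377], [310.9, 188.8])]
0.08 [[319.1, 149.9], [330.5, 150.9], [339.4, 151.6], [348.8, 152.3]]
0 [[319.0, 152.8], [330.3, 154.6], [339.2, 155.9], [348.4, 157.4]]
-0.08 [[318.7, 155.7], [329.8, 158.2], [338.5, 160.2], [347.5, 162.3]]
top [([358, 152, 5, 5, 19], [360.2, 154.2]), ([356, 210, 11, 13, 92], [361.9, 216.0]), ([118, 215, 13, 4, 22], [123.9, 216.5]), ([115, 220, 5, 13, 23], [116.3, 224.8]), ([329, 224, 19, 43, 96], [334.2, 243.4])]
0.08 [[361.9, 248.4], [359.6, 260.2], [357.8, 269.4], [355.9, 279.0]]
0 [[361.2, 248.5], [358.7, 260.2], [356.8, 269.3], [354.8, 278.8]]
-0.08 [[360.5, 248.3], [357.9, 259.9], [355.9, 268.8], [353.8, 278.1]]
wrist [([244, 195, 138, 96, 3153], [317.2, 224.5]), ([171, 215, 49, 80, 1336], [192.5, 250.4]), ([257, 260, 42, 123, 4664], [276.8, 320.0])]
0.08 [[275.8, 451.0], [275.6, 398.5], [275.5, 349.6], [275.3, 288.5]]
0 [[275.8, 429.0], [275.7, 372.4], [275.5, 322.1], [275.4, 262.5]]
-0.08 [[275.8, 410.6], [275.7, 352.0], [275.6, 302.0], [275.5, 245.1]]
```

```bash
for i in 1 2; do python3 -m inch '[[[0,0,0],[0,0,0.003],1],[[0,0,0],[0,0,0.002],1],[[0,0,0],[0,0,0],1],[[0,0,0],[0,0,0],1]]' | sed -n '1,4p'; done
```

```text
clock: 48.23
eef_pos: [0.3811, -0.2214, 0.0861]
tool_rot: [0.117, 0.993, 0.0, 0.002]
ft_force: [-0.0, 6.7, 16.7]
clock: 48.57
eef_pos: [0.3812, -0.2214, 0.086]
tool_rot: [0.117, 0.993, 0.0, 0.002]
ft_force: [-3.5, 8.1, 27.4]
```

```bash
python3 -m inch '[[[0,0,0],[0,0,-0.006],1],[[0,0,0],[0,0,0],1],[[0,0,0],[0,0,0],0.3],[[0,0,0],[0,0,0],-0.3],[[0,0,0],[0,0,0],-0.3],[[0,0,0],[0,0,-0.04],-0.3],[[0,0,0],[0,0,-0.08],-0.3],[[0,0,0],[0,0,-0.1],-0.3],[[0,0,0],[0.05,0,-0.1],-0.3],[[0,0,0],[0.05,0,-0.1],-0.3]]'; python3 -m inch '[[[0,0,0],[0.1,0,-0.05],-0.3],[[0,0,0],[0,0,0],-0.3],[[0,0,0],[0,0,0],-0.3],[[0,0,0],[0,0,0],-0.3]]'
python3 - <<'E'
from h import *
st()
s=vision.camera("side");w=vision.camera("wrist");t=vision.camera("top")
for n,k in (("side",s),("wrist",w)):
    hsv=cv2.cvtColor(k["img"],cv2.COLOR_RGB2HSV);m=cv2.inRange(hsv,(0,120,40),(8,255,255))|cv2.inRange(hsv,(172,120,40),(180,255,255))
    N,l,q,ce=cv2.connectedComponentsWithStats(m); print(n,[(q[i].tolist(),np.round(ce[i],1).tolist()) for i in range(1,N) if q[i,4]>12])
    for th in (0.08,0.04,0,-.08): print(th,[np.round(proj(k,P(th,l)),1).tolist() for l in (.125,.16,.187,.215)])
    print("base near edge",np.round(proj(k,[.445,-.2365+.085,.01]),1),"base left/right",np.round(proj(k,[.36,-.2365,.01]),1))
E
```

```text
clock: 49.4
eef_pos: [0.3496, -0.2144, 0.2106]
tool_rot: [0.117, 0.993, 0.0, -0.002]
ft_force: [0.8, 0.2, 0.2]
grip_width: 0.0555
grasp_force: 0.0
clock: 49.73
eef_pos: [0.3214, -0.2077, 0.2246]
tool_rot: [0.117, 0.993, 0.0, -0.0]
ft_force: [0.5, -0.4, -0.3]
grip_width: 0.0556
grasp_force: 0.0
t 49.73 tcp [ 0.3214 -0.2077  0.2246] tool xyz [[-0.972, 0.233, 0.001], [0.233, 0.972, 0.0], [-0.001, 0.001, -1.0]] F [ 0.5 -0.4 -0.3] w 0.0556 g 0.0
side [([331, 153, 18, 7, 90], [339.4, 156.0]), ([224, 165, 5, 3, 13], [226.3, 166.0]), ([280, 174, 64, 26, 371], [310.9, 188.9])]
0.08 [[319.1, 149.9], [330.5, 150.9], [339.4, 151.6], [348.8, 152.3]]
0.04 [[319.1, 151.4], [330.5, 152.7], [339.3, 153.8], [348.6, 154.9]]
0 [[319.0, 152.8], [330.3, 154.6], [339.2, 155.9], [348.4, 157.4]]
-0.08 [[318.7, 155.7], [329.8, 158.2], [338.5, 160.2], [347.5, 162.3]]
base near edge [317.3 197.6] base left/right [343.4 183. ]
wrist [([259, 213, 84, 53, 1147], [302.9, 230.7]), ([211, 223, 34, 43, 516], [227.1, 243.5]), ([269, 249, 18, 59, 1016], [277.3, 277.9])]
0.08 [[276.6, 343.0], [276.5, 313.0], [276.5, 287.7], [276.4, 259.3]]
0.04 [[276.6, 338.9], [276.5, 308.2], [276.5, 282.5], [276.4, 253.9]]
0 [[276.5, 335.2], [276.5, 303.8], [276.4, 277.9], [276.4, 249.2]]
-0.08 [[276.5, 328.5], [276.5, 296.2], [276.4, 270.0], [276.4, 241.6]]
base near edge [342.8 262.7] base left/right [259.6 215.2]
```

```bash
python3 -c "
from workcell import workorder; print(workorder.job_done())"
```

```text
the job is handed in; nothing more can be done
None
```

The job is handed in: the tin is on the red base with the brown, red and blue pots inside (the only ones on the shelf), the lid is seated, and the clamp is down with its pad on the knob; the brown pot stands off the spot where I set it, and no verdict came back.

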